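# Uncap the moisture tester and load its steel ball

### The arm

A 6-joint arm with a two-finger parallel gripper is mounted at the origin on the work surface. World frame = base frame: x ahead of the robot, y to its left, z up, the work surface at z = 0. Lengths are in mm, angles in rad, forces in N, time in s.
With the tool pointing down it reaches from about 275 to 750 mm from the base axis. Payload 10.2 kg.
Tool frame: the origin (TCP) lies at the very end of the fingers, on their centre line; the grasp point (between the pads) lies 19 mm behind it; z points along the fingers, y is the direction in which the jaws open and shut (so a half turn about z gives the same grasp; the last joint's range is limited). The gripper opens to 85 mm and grips with 20 to 120 N. Pads are 22 mm wide; open, the fingers measure 114 mm over their backs; the gripper's body (76 mm by 85 mm) begins 54 mm behind the grasp point. The pads swing forward as they close: fully open they stand 13 mm farther back than shut.
Start: joints at [-1.411, 0.313, 1.498, -0, 1.331, -0.223], TCP at [196.085, -487.013, 231.294] pointing down, gripper open.
Joint ranges: [-2.94, 2.94], [-0.97, 2.17], [0.19, 2.56], [-1.23, 4.37], [0.02, 3.11], [-2.88, 2.88]. Speed limits (rad/s): [2.39, 2.39, 3.01, 3.14, 3.14, 3.14].

### API

Orientations are given as a unit quaternion [w, x, y, z].
In Python, from rig import sensors, imaging, ctrl gives the robot as it stands.
- The arm moves only by the shell command python3 -m creep 'ROWS' [FORCE]. ROWS is JSON, a list of rows, each an object with "grip": the finger opening in mm, from 0 to 85.4; "linear": the shift along the tool's x, y, z in mm, a list of three; "rot": the turn, a rotation vector about the tool's x, y, z in rad, a list of three. A call has 1 to 12 rows; each row shifts and turns the commanded pose from where the row before left it, along the tool's axes as they then stand; what a row does not reach is not made up. A row lasts 1/12 s, in which the tool goes at most 41.7 mm and 7.16 degrees, less where a joint would pass 70% of its speed; a pose out of reach is approached as far as the arm can. A call with a gripper value outside its range is refused whole. The fingers move at their own pace and stop on an object; FORCE is the grip in N (left out, the last holds). Time passes only in rows, so rows that do not move let the fingers close. It gives the time, the measured TCP pose, the force and the opening at its end, in the units of the state.
- sensors.sense(): the state, without advancing time (a new reading comes with each control period).
- imaging.capture(name): name is "side" or "top"; returns (picture, depth): 480x640x3 uint8, red, green, blue; 480x640 float32, mm along the optical axis (not along the pixel's ray), 0 where there is no reading.
- imaging.camera_params(name): a dict with "intrinsics" (3x3 intrinsics, pixels), "R" (3x3) and "t" (3): a world point X has camera coordinates R X + t. Camera axes: x right, y down, z forward; pixel columns grow to the right and rows downward; lengths in mm; the calibration is good to about 2 mm. A picture is of the moment at which its call begins. camera_params takes no time and is no camera call.
- ctrl.finish_job(): hands the job in, once; it reports no verdict.
The state is a dict: "time_s": time; "joints": joint angles; "dq": joint speeds; "tau": joint torques, N m; "eef_pos": TCP position; "ee_rot": TCP orientation; "force": force on the tool from outside, world axes, zero at the start; "wrist_torque": the same for the moment, N m; "grip_width": opening from 0.0 (shut) to 1.0 (fully open).
Only numpy, scipy, OpenCV 4.12 (cv2) and the standard library are available. Lean on these libraries where they do the work, as an engineer would, in place of code of your own. Each camera call takes 0.05 s, during which the arm holds its last target.

### The job

First take the yellow safety cap off the leaning moisture-tester vessel (press it down firmly, turn it counter-clockwise while pressed, lift it off) and set it down right way up on the round blue mat. Then turn the parts carousel by its black knob until the steel ball stands at the front opening, pick the ball out there and lower it right to the vessel's mouth before letting it drop in. Leave the other balls in their seats and do not knock over the measuring cylinder.

Things in the scene. Friction and masses are not known exactly. Their poses are not given: they have to be found in the camera images.
- cap_bar (a point): Centre of the black grip bar on the loose yellow cap (0.16 kg). Bar 60 mm long (this point's x), 20 mm wide (y, grip across it), 26 mm tall; z points outward along the cap's axis. The cap's flat round top (78 mm) is 13 mm below this point, its lower edge 43 mm below. Locked, this point is 29 mm above the mouth on its axis, bar turned 37 degrees clockwise from the mouth's x axis.
- mouth (a point): Centre of the vessel's rim plane, fixed. z points outward along the vessel's axis, which leans 30 degrees from vertical with the mouth toward the robot; y is level. Bore 46 mm wide, 65 mm deep, closed at the bottom; neck 54 mm outside with small lugs to 65 mm across; the 80 mm shoulder is 32 mm below the rim.
- mat_top (a point): Centre of the top face of the round blue mat, 130 mm across, 4 mm thick, lying on the table, fixed.
- knob (a point): Centre of the black bar knob on the carousel's axis: bar 56 mm long (this point's x axis), 16 mm wide (y axis), 28 mm tall, about 104 mm above the table; z up. It turns the carousel freely either way with slight friction (0.05 N m), and it stays where left.
- gate (a point): Front opening of the carousel, fixed: the point on the carousel's fixed base where the steel ball's centre must come; its x axis points from here to the carousel's axis, 80 mm away; z up. On both sides of it fixed clear guards, their tops 76 mm above the table, cover the neighbouring seats; the free width between the guards is 109 mm.
- steel_ball_center (a point): Centre of the bright steel ball, 32 mm in diameter, 0.134 kg, resting in a ring-shaped seat 80 mm from the carousel's axis. The seat's rim (32 mm outside) is 11 mm below the ball's centre, the carousel's deck 23 mm below.
- black_ball_center (a point): Centre of the black rubber ball, 32 mm, in another seat; stays in its seat.
- white_ball_center (a point): Centre of the white ball, 32 mm, in another seat; stays in its seat.
- measure: Loose measuring cylinder standing at the back, 198 mm tall, foot 64 mm wide, origin at the centre of its underside, z up.
- seal (a joint): Sprung ring seal under the cap: how far it is pressed in from its place under the locked cap, in m: 0 locked and unpressed, 0.010 at the hard stop, -0.002 when the cap is off. It pushes the cap outward with 5 N at 0, 9 N at 0.006, 12 N at 0.010. With the cap off it stands 12 mm proud of the rim, 46 mm clear inside, 53 mm outside.
- vessel: The aluminium vessel, an 80 mm cylinder, fixed; origin at the centre of its lower end, z along its axis to the mouth, 180 mm away. The cap's bayonet lock: pressed 6 to 10 mm down along the axis it can be turned (not otherwise) counter-clockwise, looking at its top; from 45 to 135 degrees it is free, rises, and lifts off along the axis, clear after 30 mm.
Not all that is in view belongs to the job. Of the things shaped like the part that bears cap_bar, the yellow one is meant. Of the things shaped like the part that bears mat_top, the blue one is meant.

How it is judged (in metres and radians):
On the way, in this order (a step that is already met when the one before it is completed fails the run):
1. the cap is turned past its lock on the vessel while it is pressed down against its spring (z of cap_bar in the frame of mouth below 0.0245 m and distance between cap_bar and mouth below 0.04 m and angle between the x axis of cap_bar and the x axis of mouth, either way round below 0.15 rad), for 0.03 s.
2. the cap stands right way up on the blue mat, let go (horizontal distance between cap_bar and mat_top below 0.045 m and angle between cap_bar's own z axis and vertical below 0.12 rad and height (world z) of cap_bar below 0.052 m and contact force between the fingers and cap below 0.1 N), for 0.2 s.
3. the carousel has brought the steel ball, still in its seat, to the front opening (distance between steel_ball_center and gate below 0.015 m), for 0.2 s.
4. the steel ball is in the vessel (z of steel_ball_center in the frame of mouth below -0.03 m and distance between steel_ball_center and mouth below 0.08 m and x of steel_ball_center in the frame of mouth between -0.015 and 0.015 m and y of steel_ball_center in the frame of mouth between -0.015 and 0.015 m), for 0.2 s.
At the end, for the whole second after the job is handed in: The steel ball lies at rest inside the vessel (more than 30 mm below its rim) and the cap stands at rest, right way up (within 0.12 rad), on the blue mat, its centre within 45 mm of the mat's centre (all of step 4 and linear speed of each of steel_ball, cap below 0.05 m/s and horizontal distance between cap_bar and mat_top below 0.045 m and angle between cap_bar's own z axis and vertical below 0.12 rad and height (world z) of cap_bar below 0.052 m); the robot touches nothing.
It fails at once if the steel ball is let go high above the mouth (its centre over 55 mm above the rim) instead of being lowered to it (z of steel_ball_center in the frame of mouth above 0.055 m and x of steel_ball_center in the frame of mouth between -0.06 and 0.06 m and y of steel_ball_center in the frame of mouth between -0.06 and 0.06 m and contact force between the fingers and steel_ball below 0.05 N).
It fails at once if the black or white ball leaves its seat (height (world z) of any of black_ball_center, white_ball_center below 0.033 m or height (world z) of any of black_ball_center, white_ball_center above 0.055 m).
It fails at once if the measuring cylinder is knocked over (angle between measure's own z axis and vertical above 0.5 rad).
It also fails if it takes over 72 s, if anything falls off the work surface, if the arm or the gripper's body presses on something with over 40 N, if the wrist force passes 120 N, or if a joint passes its speed limit or range.

## Working session

There is one attempt and no reset: what is moved stays moved. The work goes in short steps, Python scripts to look and compute and a shell command to move; the robot and the scene stay as the last step left them, time stands still between calls to the robot, and variables do not carry over. Pictures are saved under pics/ and viewed, and the job is handed in when it is done.

```bash
ls; mkdir -p pics
python3 - <<'E'
from rig import sensors, imaging
import cv2, numpy as np
print(sensors.sense())
for n in ("side","top"):
    p,d=imaging.capture(n); np.savez(f"pics/{n}0.npz",p=p,d=d)
    cv2.imwrite(f"pics/{n}0.png",p[:,:,::-1]); c=imaging.camera_params(n)
    print(n,c)
E
```

```text
pics
{'time_s': 0.0, 'joints': array([-1.41136838e+00,  3.13453457e-01,  1.49844948e+00,  5.35547126e-06,
        1.33102386e+00, -2.23379408e-01]), 'dq': array([-0.00108701,  0.00095806, -0.00108412,  0.00052356,  0.00063848,
        0.00016279]), 'tau': array([-1.20932593e-03, -4.12266147e+01, -2.59745497e+01, -2.06455156e-04,
        4.16921495e-03, -9.66195614e-06]), 'eef_pos': array([ 196.05770674, -486.7297764 ,  230.72865066]), 'ee_rot': array([-6.66649585e-04,  9.81738073e-01,  1.90236460e-01,  2.39259106e-05]), 'force': array([ 0.60035716, -0.02823038,  0.16565396]), 'wrist_torque': array([-0.03459432,  0.01381366,  0.0329021 ]), 'grip_width': 0.9994913920098876}
side {'intrinsics': array([[570.91361421,   0.        , 324.52183419],
       [  0.        , 570.91361421, 237.10437567],
       [  0.        ,   0.        ,   1.        ]]), 'R': array([[ 0.98248187, -0.18630834, -0.0043105 ],
       [-0.1223863 , -0.62760575, -0.76885149],
       [ 0.14053815,  0.75591019, -0.63941286]]), 't': array([-531.38951313,  144.01126363, 1308.80315972])}
top {'intrinsics': array([[593.40030128,   0.        , 313.05944964],
       [  0.        , 593.40030128, 233.80494015],
       [  0.        ,   0.        ,   1.        ]]), 'R': array([[ 0.00357725, -0.99997934,  0.00534007],
       [-0.99554674, -0.00406434, -0.09418158],
       [ 0.09420134, -0.00497938, -0.99554071]]), 't': array([ -59.90092872,  575.29039309, 1165.12479965])}
```

View pics/side0.png

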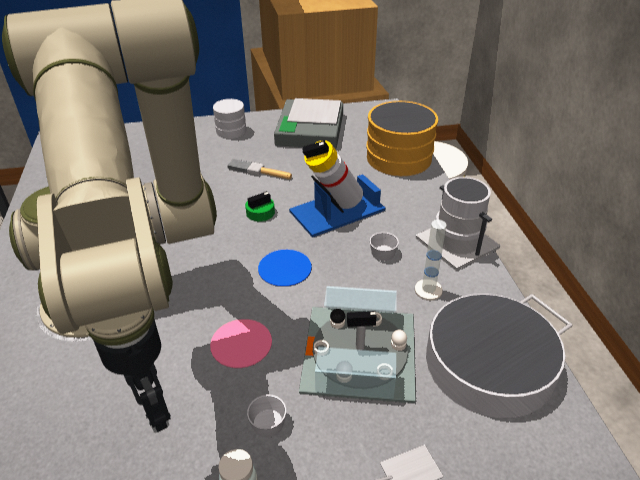

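View pics/top0.png

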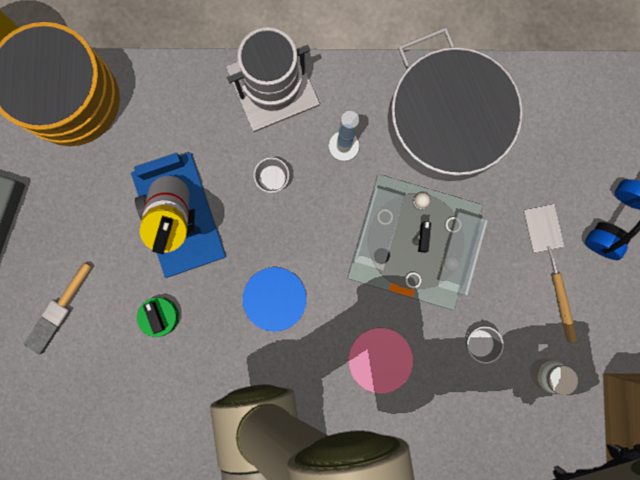

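The side view shows the yellow cap at about (320,155), the blue mat at (285,268), and the carousel at (360,345). In the top view the cap is at (163,230), the mat at (275,299), the carousel at (420,240), and the cylinder at (345,140). Next I'll enlarge the cap and the carousel.

Run:
```python
import cv2, numpy as np
t=cv2.imread("pics/top0.png"); s=cv2.imread("pics/side0.png")
def crop(im,x,y,w,h,k,n): cv2.imwrite(f"pics/{n}.png",cv2.resize(im[y:y+h,x:x+w],None,fx=k,fy=k,interpolation=cv2.INTER_CUBIC))
crop(t,120,140,110,140,5 if 0 else 4,"c_t"); crop(t,340,165,160,150,4,"k_t")
crop(s,280,130,110,100,5,"c_s"); crop(s,290,280,135,125,4,"k_s")
```

```text
(no output)
```

View pics/c_t.png

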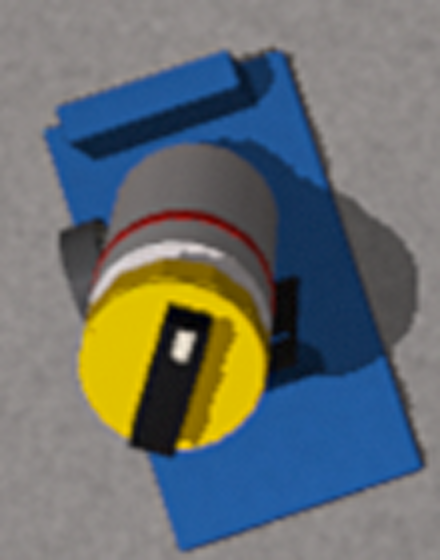

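View pics/k_t.png

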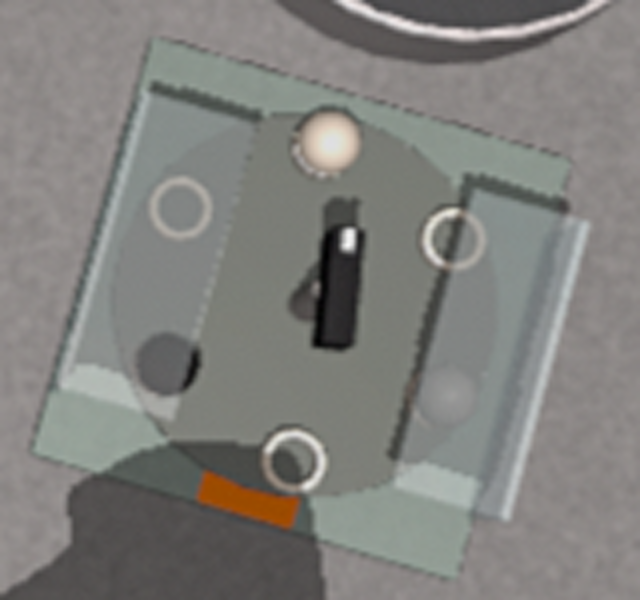

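View pics/c_s.png

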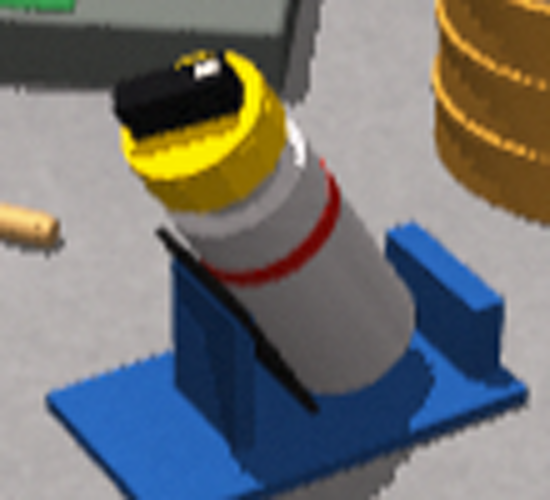

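View pics/k_s.png

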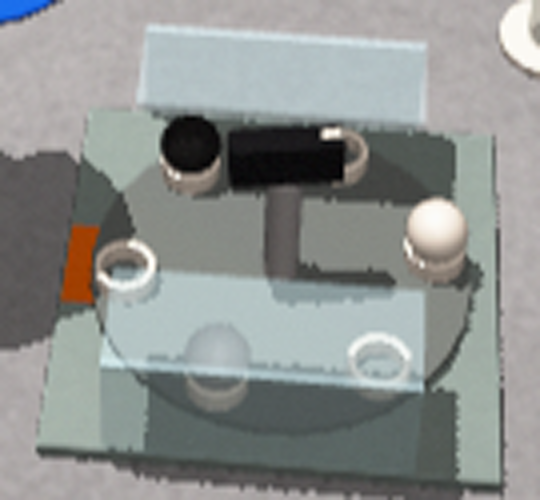

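```bash
cat > h.py <<'E'
import numpy as np, cv2
from scipy.spatial.transform import Rotation as Rn
from rig import sensors, imaging
C={n:imaging.camera_params(n) for n in("side","top")}
def ray(n,u,v):
    c=C[n];K=c["intrinsics"];d=c["R"].T@np.array([(u-K[0,2])/K[0,0],(v-K[1,2])/K[1,1],1]);o=-c["R"].T@c["t"];return o,d
def atz(n,u,v,z):
    o,d=ray(n,u,v);return o+d*(z-o[2])/d[2]
def tri(ut,us):
    A=[];b=[]
    for n,p in(("top",ut),("side",us)):
        o,d=ray(n,*p);d/=np.linalg.norm(d);P=np.eye(3)-np.outer(d,d);A.append(P);b.append(P@o)
    return np.linalg.lstsq(np.vstack(A),np.hstack(b),rcond=None)[0]
def cloud(n,d,mask):
    v,u=np.nonzero(mask&(d>0));K=C[n]["intrinsics"];z=d[v,u].astype(float)
    P=np.stack([(u-K[0,2])/K[0,0]*z,(v-K[1,2])/K[1,1]*z,z],1)
    return (P-C[n]["t"])@C[n]["R"],u,v
def proj(n,X):
    c=C[n];p=c["R"]@np.asarray(X)+c["t"];q=c["intrinsics"]@p;return q[:2]/q[2]
def quat(wxyz): return Rn.from_quat(np.r_[wxyz[1:],wxyz[0]])
def tcp():
    s=sensors.sense();return s["eef_pos"],quat(s["ee_rot"]),s
def to(P,R):  # shift in tool axes and rotvec to reach P,R (rotation applied after)
    p,r,s=tcp();print("lin",r.inv().apply(P-p).round(1),"rot",(r.inv()*R).as_rotvec().round(3))
E
python3 - <<'E'
from h import *
for n in("top","side"):
    z=np.load(f"pics/{n}0.npz");p=z["p"].astype(int);d=z["d"]
    hsv=cv2.cvtColor(z["p"],cv2.COLOR_RGB2HSV)
    H,S,V=[hsv[:,:,i].astype(int) for i in range(3)]
    box=np.zeros((480,640),bool)
    if n=="top": box[195:265,130:200]=1
    else: box[135:180,295:345]=1
    m=box&(H>22)&(H<34)&(S>180)&(V>100)
    X,u,v=cloud(n,d,m)
    # ransac plane with largest z-ish normal
    best=None;rng=np.random.default_rng(0)
    for _ in range(2000):
        a,b,c=X[rng.choice(len(X),3,False)];nn=np.cross(b-a,c-a)
        L=np.linalg.norm(nn)
        if L<200: continue
        nn/=L; nn*=np.sign(nn[2]); 
        i=abs((X-a)@nn)<1.5
        if best is None or i.sum()>best.sum(): best=i
    Y=X[best];ce=Y.mean(0);nn=np.linalg.svd(Y-ce)[2][2];nn*=np.sign(nn[2])
    print(n,len(X),best.sum(),"normal",nn.round(3),"tilt",np.degrees(np.arccos(nn[2])),"az",np.degrees(np.arctan2(nn[1],nn[0])),"cen",ce.round(1))
    uv=np.stack([u[best],v[best]],1).astype(np.float32)
    el=cv2.fitEllipse(cv2.convexHull(uv.astype(np.int32)));print(el)
    # circle center in plane by hull of points
    e1=np.cross(nn,[0,0,1]);e1/=np.linalg.norm(e1);e2=np.cross(nn,e1)
    q=np.stack([(Y-ce)@e1,(Y-ce)@e2],1).astype(np.float32)
    (cc,r)=cv2.minEnclosingCircle(q);print("circ",(ce+cc[0]*e1+cc[1]*e2).round(1),r)
    # bar
    mb=box&(V<60)
    if n=="top": mb[:, :]&=True
    B,ub,vb=cloud(n,d,mb); h=(B-ce)@nn
    k=(h>20)&(h<32); B=B[k];print("bar top",len(B),B.mean(0).round(1),np.median(h[k]))
    bc=B.mean(0);dd=np.linalg.svd(B-bc)[2][0];print("bardir",dd.round(3))
# mat
    mm=(H>95)&(H<120)&(S>180);bx=np.zeros_like(box)
    if n=="top":bx[255:345,235:315]=1
    else:bx[240:295,250:320]=1
    M,u,v=cloud(n,d,mm&bx);el=cv2.fitEllipse(cv2.convexHull(np.stack([u,v],1).astype(np.int32)))
    print("mat",el[0],atz(n,*el[0],4).round(1),np.median(M[:,2]))
E
```

```text
top 1250 631 normal [-0.47  -0.182  0.864] tilt 30.261300496656446 az -158.81210933286437 cen [565.8 199.7 205. ]
((162.96624755859375, 230.3734130859375), (41.76409912109375, 45.93861389160156), 91.80768585205078)
circ [563.3 199.3 203.5] 39.127845764160156
bar top 339 [549.8 196.5 225.2] 25.668631925688842
bardir [-0.861  0.329 -0.387]
mat (274.10382080078125, 298.7254638671875) [445.2  20.7   4. ] 3.1586241485827222
side 500 143 normal [-0.492 -0.162  0.855] tilt 31.19108242229557 az -161.73950672854951 cen [564.8 185.3 201.1]
((318.1092834472656, 153.35000610351562), (22.043506622314453, 30.273574829101562), 53.82423400878906)
circ [563.2 199.8 202.9] 40.64494705200195
bar top 145 [549.5 195.  224.2] 26.194531339888258
bardir [-0.836  0.397 -0.379]
mat (284.43756103515625, 267.60565185546875) [445.7  19.8   4. ] 4.168984000783516
```

Run:
```python
from h import *
T=lambda x,y:(340+x/4-.375,165+y/4-.375); S=lambda x,y:(290+x/4-.375,280+y/4-.375)
for n,a,b in(("steel",(445,395),(217,360)),("white",(331,142),(437,231)),("black",(167,362),(190,147)),("seatfront",(295,460),(126,266))):
    X=tri(T(*a),S(*b));print(n,X.round(1), "atz45",atz("top",*T(*a),45).round(1),atz("side",*S(*b),45).round(1))
for n in("top","side"):
    z=np.load(f"pics/{n}0.npz");d=z["d"];g=z["p"].max(2)
    box=np.zeros((480,640),bool)
    if n=="top":box[210:260,405:440]=1
    else: box[305:335,340:385]=1
    B,u,v=cloud(n,d,box);k=(B[:,2]>113)&(B[:,2]<124);B=B[k]
    print(n,len(B),"knobtop",B.mean(0).round(1),(B.max(0)+B.min(0)).round(1)/2,np.linalg.svd((B-B.mean(0))[:,:2])[2][0])
# gate marker & base corners
for p in((203,485),(297,515)): print("orange",atz("top",*T(*p),20).round(1))
for p in((152,38),(572,157),(458,578),(35,455)): print("corner",atz("top",*T(*p),14).round(1))
z=np.load("pics/top0.npz");B,u,v=cloud("top",z["d"],np.ones((480,640),bool))
D=z["d"]
for p in((203,485),(250,500),(60,430),(300,400),(530,400),(100,250)):
    u,v=map(int,np.round(T(*p)));m=np.zeros((480,640),bool);m[v,u]=1;print(p,cloud("top",D,m)[0].round(1))
```

```text
steel [ 516.5 -330.6   41.3] atz45 [ 516.4 -329.7   45. ] [ 515.8 -333.3   45. ]
white [ 642.6 -275.4   44.1] atz45 [ 642.1 -275.2   45. ] [ 642.7 -276.1   45. ]
black [ 532.  -193.    41.5] atz45 [ 532.1 -192.6   45. ] [ 531.  -196.1   45. ]
seatfront [ 484.7 -257.6   31.8] atz45 [ 484.1 -255.3   45. ] [ 483.2 -268.3   45. ]
top 252 knobtop [ 563.6 -266.5  117.3] [ 563.95 -266.5   117.9 ] [-0.99372039  0.11189188]
side 212 knobtop [ 563.4 -266.4  117.3] [ 564.25 -265.45  117.8 ] [-0.99350386  0.11379839]
orange [ 471.9 -213.3   20. ]
orange [ 457.1 -260.3   20. ]
corner [ 700.4 -189.9   14. ]
corner [ 639.7 -404.3   14. ]
corner [ 425.8 -341.9   14. ]
corner [ 486.7 -129.4   14. ]
(203, 485) [[ 471.7 -213.7   10.9]]
(250, 500) [[ 463.7 -238.1    9.5]]
(60, 430) [[ 499.8 -143.2    8. ]]
(300, 400) [[ 514.1 -263.7   17.3]]
(530, 400) [[ 512.1 -363.5   73.7]]
(100, 250) [[ 584.5 -157.6   76.2]]
```

```bash
cat >> h.py <<'E'
az=np.radians(-159.3)
N=np.array([.5*np.cos(az),.5*np.sin(az),np.cos(np.pi/6)])
MX=np.array([N[2]*np.cos(az),N[2]*np.sin(az),-.5]); MY=np.cross(N,MX)
CAP=np.array([556.6,198.,214.2]); MOUTH=CAP-29*N
MAT=np.array([445.4,20.3,4.]); AX=np.array([563.8,-266.3,104.]); 
ga=np.radians(163.8); GATE=np.array([AX[0]+80*np.cos(ga),AX[1]+80*np.sin(ga),41.])
def toolR(x,z):
    x=x-z*(x@z);x/=np.linalg.norm(x);return Rn.from_matrix(np.stack([x,np.cross(z,x),z],1))
def inmouth(X): d=np.asarray(X)-MOUTH;return np.array([d@MX,d@MY,d@N])
def capx(deg): a=np.radians(deg);return np.cos(a)*MX+np.sin(a)*MY
R37=toolR(capx(-37),-N)
def down(azdeg): a=np.radians(azdeg);return toolR(np.array([np.cos(a),np.sin(a),0.]),np.array([0,0,-1.]))
E
python3 - <<'E'
from h import *
print(MOUTH,GATE,R37.as_matrix())
to(CAP+80*N,R37)
E
```

```text
[570.16393845 203.12538523 189.08526329] [ 486.97650515 -243.98071152   41.        ] [[-0.85971571  0.2052438   0.46772202]
 [ 0.31848741  0.93130535  0.17673742]
 [-0.39931776  0.30090751 -0.8660254 ]]
lin [ 550.3 -501.5  -52. ] rot [-0.649  0.208 -2.403]
```

```bash
python3 -m creep '[{"grip":85,"linear":[0,0,-30],"rot":[0,0,0]},{"grip":85,"linear":[20,-18,-20],"rot":[0,0,0]},{"grip":85,"linear":[24,-22,-10],"rot":[0,0,0]},{"grip":85,"linear":[24,-22,0],"rot":[0,0,0]},{"grip":85,"linear":[24,-22,0],"rot":[0,0,0]},{"grip":85,"linear":[24,-22,0],"rot":[0,0,0]},{"grip":85,"linear":[24,-22,0],"rot":[0,0,0]},{"grip":85,"linear":[24,-22,0],"rot":[0,0,0]},{"grip":85,"linear":[24,-22,0],"rot":[0,0,0]},{"grip":85,"linear":[24,-22,0],"rot":[0,0,0]},{"grip":85,"linear":[24,-22,0],"rot":[0,0,0]},{"grip":85,"linear":[24,-22,0],"rot":[0,0,0]}]' 60
python3 -c "
from h import *
to(CAP+80*N,R37);print(tcp()[2]['joints'])"
```

```text
time_s: 1.1
eef_pos: [348.6, -167.5, 291.2]
ee_rot: [-0.0, 0.982, 0.19, -0.0]
force: [0.1, 0.2, 0.5]
grip_width: 0.997
lin [ 289.4 -262.3    7.8] rot [-0.649  0.209 -2.403]
[-7.53372623e-01 -4.43934959e-02  1.75302893e+00  6.71639115e-05
  1.43308715e+00  4.34898908e-01]
```

```bash
python3 -m creep '[{"grip":85,"linear":[24,-22,0],"rot":[0,0,0]},{"grip":85,"linear":[24,-22,0],"rot":[0,0,0]},{"grip":85,"linear":[24,-22,0],"rot":[0,0,0]},{"grip":85,"linear":[24,-22,0],"rot":[0,0,0]},{"grip":85,"linear":[24,-22,0],"rot":[0,0,0]},{"grip":85,"linear":[24,-22,0],"rot":[0,0,0]},{"grip":85,"linear":[24,-22,0],"rot":[0,0,0]},{"grip":85,"linear":[24,-22,0],"rot":[0,0,0]},{"grip":85,"linear":[24,-22,0],"rot":[0,0,0]},{"grip":85,"linear":[24,-22,0],"rot":[0,0,0]},{"grip":85,"linear":[24,-22,0],"rot":[0,0,0]},{"grip":85,"linear":[0,0,0],"rot":[0,0,0]}]'
python3 -c "
from h import *
to(CAP+80*N,R37);print(tcp()[2]['joints'])"
```

```text
time_s: 2.1
eef_pos: [503.7, 157.9, 290.2]
ee_rot: [-0.001, 0.981, 0.192, -0.0]
force: [-0.2, -0.3, -0.7]
grip_width: 0.995
lin [ 24.1 -18.3   6.8] rot [-0.65   0.206 -2.4  ]
[8.09361000e-02 2.84537705e-01 1.38251793e+00 1.23017929e-03
 1.47562652e+00 1.26507031e+00]
```

```bash
python3 -m creep '[{"grip":85,"linear":[0,0,0],"rot":[-0.031,0.0098,-0.1143]},{"grip":85,"linear":[0,0,0],"rot":[-0.031,0.0098,-0.1143]},{"grip":85,"linear":[0,0,0],"rot":[-0.031,0.0098,-0.1143]},{"grip":85,"linear":[0,0,0],"rot":[-0.031,0.0098,-0.1143]},{"grip":85,"linear":[0,0,0],"rot":[-0.031,0.0098,-0.1143]},{"grip":85,"linear":[0,0,0],"rot":[-0.031,0.0098,-0.1143]},{"grip":85,"linear":[0,0,0],"rot":[-0.031,0.0098,-0.1143]},{"grip":85,"linear":[0,0,0],"rot":[-0.031,0.0098,-0.1143]},{"grip":85,"linear":[0,0,0],"rot":[-0.031,0.0098,-0.1143]},{"grip":85,"linear":[0,0,0],"rot":[-0.031,0.0098,-0.1143]},{"grip":85,"linear":[0,0,0],"rot":[-0.031,0.0098,-0.1143]}]'
python3 -m creep '[{"grip":85,"linear":[0,0,0],"rot":[-0.031,0.0098,-0.1143]},{"grip":85,"linear":[0,0,0],"rot":[-0.031,0.0098,-0.1143]},{"grip":85,"linear":[0,0,0],"rot":[-0.031,0.0098,-0.1143]},{"grip":85,"linear":[0,0,0],"rot":[-0.031,0.0098,-0.1143]},{"grip":85,"linear":[0,0,0],"rot":[-0.031,0.0098,-0.1143]},{"grip":85,"linear":[0,0,0],"rot":[-0.031,0.0098,-0.1143]},{"grip":85,"linear":[0,0,0],"rot":[-0.031,0.0098,-0.1143]},{"grip":85,"linear":[0,0,0],"rot":[-0.031,0.0098,-0.1143]},{"grip":85,"linear":[0,0,0],"rot":[-0.031,0.0098,-0.1143]},{"grip":85,"linear":[0,0,0],"rot":[-0.031,0.0098,-0.1143]},{"grip":85,"linear":[0,0,0],"rot":[0,0,0]},{"grip":85,"linear":[0,0,0],"rot":[0,0,0]}]'
python3 -c "
from h import *
to(CAP+80*N,R37);print(tcp()[2]['joints'])"
```

```text
time_s: 3.02
eef_pos: [502.6, 153.7, 291.0]
ee_rot: [0.147, 0.666, 0.727, 0.079]
force: [-0.2, 0.3, 0.5]
grip_width: 0.995
time_s: 4.02
eef_pos: [502.8, 153.4, 291.1]
ee_rot: [0.228, 0.141, 0.956, 0.124]
force: [0.1, 1.0, 0.1]
grip_width: 0.999
lin [-1.1 29.6 19.6] rot [-0.004  0.003 -0.007]
[-0.01812103  0.00554642  1.79379193  0.24035483  0.86236671 -1.40856614]
```

```bash
python3 -m creep '[{"grip":85,"linear":[0,15,10],"rot":[-0.004,0.003,-0.007]},{"grip":85,"linear":[-1,15,10],"rot":[0,0,0]},{"grip":70,"linear":[0,0,15],"rot":[0,0,0]},{"grip":60,"linear":[0,0,15],"rot":[0,0,0]},{"grip":60,"linear":[0,0,15],"rot":[0,0,0]},{"grip":60,"linear":[0,0,10],"rot":[0,0,0]},{"grip":60,"linear":[0,0,0],"rot":[0,0,0]},{"grip":60,"linear":[0,0,0],"rot":[0,0,0]}]'
python3 - <<'E'
from h import *
to(CAP-9*N,R37)
for n,b in(("side",(250,60,200,150)),("top",(90,150,160,120))):
    p,d=imaging.capture(n);x,y,w,h=b
    cv2.imwrite(f"pics/{n}1.png",cv2.resize(p[y:y+h,x:x+w,::-1],None,fx=4,fy=4,interpolation=2))
E
```

```text
time_s: 4.68
eef_pos: [544.9, 195.0, 235.7]
ee_rot: [0.227, 0.135, 0.956, 0.125]
force: [-0.5, 0.2, 1.2]
grip_width: 0.703
lin [-0.5 -1.4 33.6] rot [ 0.001 -0.     0.004]
```

View pics/side1.png

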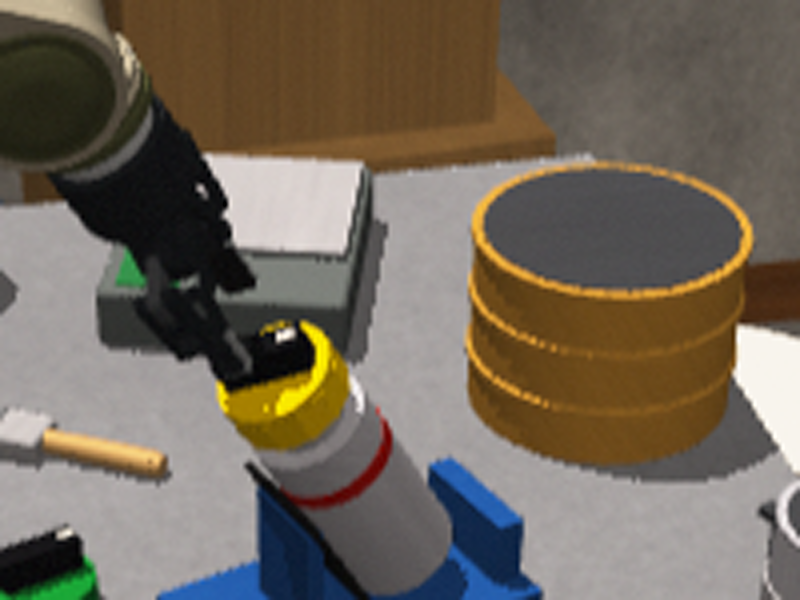

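View pics/top1.png

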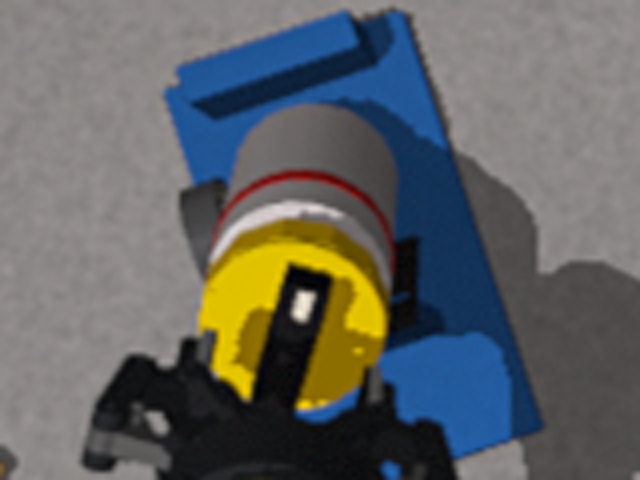

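The fingers straddle the bar evenly in the top crop: tips are at about (205,350) and (372,385), with the bar at (290,340). I'll go down and close.

```bash
python3 -m creep '[{"grip":60,"linear":[-0.5,-1.4,11],"rot":[0,0,0.004]},{"grip":60,"linear":[0,0,11],"rot":[0,0,0]},{"grip":60,"linear":[0,0,10],"rot":[0,0,0]},{"grip":40,"linear":[0,0,0],"rot":[0,0,0]},{"grip":15,"linear":[0,0,0],"rot":[0,0,0]},{"grip":15,"linear":[0,0,0],"rot":[0,0,0]},{"grip":15,"linear":[0,0,0],"rot":[0,0,0]},{"grip":15,"linear":[0,0,0],"rot":[0,0,0]},{"grip":15,"linear":[0,0,0],"rot":[0,0,0]},{"grip":15,"linear":[0,0,0],"rot":[0,0,0]}]' 80
python3 - <<'E'
from h import *
to(CAP-9*N,R37);s=tcp()[2];print(s["force"],s["force"]@N,s["grip_width"]*85.4)
for n,b in(("side",(250,60,200,150)),("top",(90,150,160,120))):
    p,d=imaging.capture(n);x,y,w,h=b
    cv2.imwrite(f"pics/{n}2.png",cv2.resize(p[y:y+h,x:x+w,::-1],None,fx=4,fy=4,interpolation=2))
E
```

```text
time_s: 5.62
eef_pos: [560.1, 199.3, 208.3]
ee_rot: [0.227, 0.136, 0.956, 0.126]
force: [-2.1, 1.3, 2.3]
grip_width: 0.217
lin [ 0.2 -0.2  2. ] rot [0.002 0.001 0.001]
[-2.09275585  1.26804775  2.27990316] 2.7291705424364845 18.535930388888502
```

View pics/side2.png

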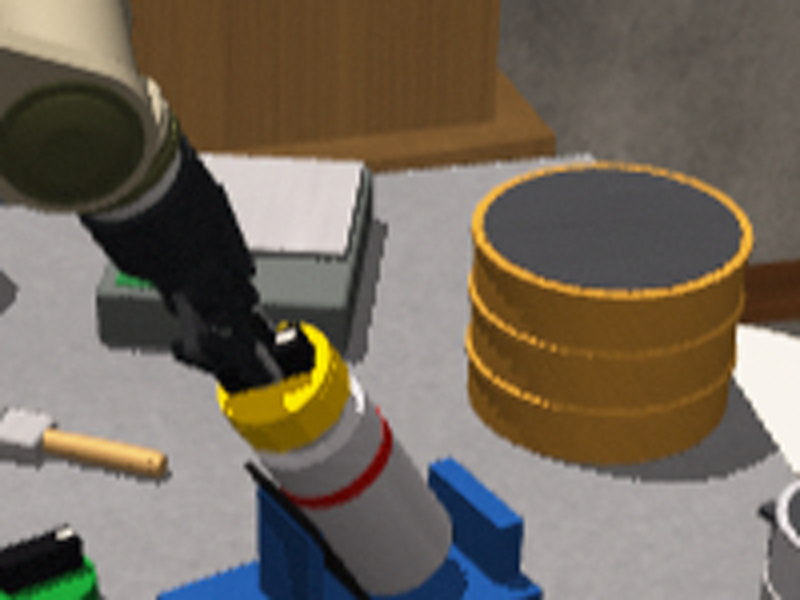

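The bar is gripped at about 20 mm opening. Now I'll press.

```bash
python3 -m creep '[{"grip":12,"linear":[0,0,3],"rot":[0,0,0]},{"grip":12,"linear":[0,0,3],"rot":[0,0,0]},{"grip":12,"linear":[0,0,2],"rot":[0,0,0]},{"grip":12,"linear":[0,0,0],"rot":[0,0,0]}]' 100
python3 -c "
from h import *
to(CAP-9*N,R37);s=tcp()[2];print(s['force']@N,s['force']@MX,s['force']@MY,s['grip_width']*85.4)"
```

```text
time_s: 6.05
eef_pos: [564.1, 200.8, 201.1]
ee_rot: [0.227, 0.136, 0.956, 0.126]
force: [-6.2, 2.4, 7.2]
grip_width: 0.206
lin [ 0.3 -0.2 -6.4] rot [0.002 0.001 0.002]
8.763414690237711 0.6861260926127941 -4.472800074245855 17.632580954329494
```

```bash
python3 -m creep '[{"grip":12,"linear":[0,0,1.5],"rot":[0,0,0]},{"grip":12,"linear":[0,0,0.5],"rot":[0,0,0]},{"grip":12,"linear":[0,0,0],"rot":[0,0,-0.06]},{"grip":12,"linear":[0,0,0],"rot":[0,0,-0.06]},{"grip":12,"linear":[0,0,0],"rot":[0,0,0]}]'
python3 -c "
from h import *
to(CAP-9*N,R37);s=tcp()[2];print(s['force']@N,s['force']@MX,s['force']@MY,s['wrist_torque']@N,s['grip_width']*85.4)"
```

```text
time_s: 6.47
eef_pos: [565.0, 201.1, 200.1]
ee_rot: [0.235, 0.077, 0.963, 0.112]
force: [-7.9, 0.4, 10.8]
grip_width: 0.212
lin [ 0.6 -0.3 -7.7] rot [0.002 0.001 0.125]
13.012318927841424 0.9107631688030731 -3.1521966812625988 0.04898547394424639 18.13806256384876
```

```bash
python3 -m creep '[{"grip":12,"linear":[0,0,0],"rot":[0,0,-0.1]},{"grip":12,"linear":[0,0,0],"rot":[0,0,-0.1]},{"grip":12,"linear":[0,0,0],"rot":[0,0,-0.1]},{"grip":12,"linear":[0,0,0],"rot":[0,0,-0.1]},{"grip":12,"linear":[0,0,0],"rot":[0,0,-0.1]},{"grip":12,"linear":[0,0,0],"rot":[0,0,0]},{"grip":12,"linear":[0,0,0],"rot":[0,0,0]}]'
python3 - <<'E'
from h import *
to(CAP-9*N,R37);s=tcp()[2];print(s['force']@N,s['force']@MX,s['force']@MY,s['wrist_torque']@N,s['grip_width']*85.4)
p,d=imaging.capture("top");cv2.imwrite("pics/top3.png",cv2.resize(p[150:270,90:250,::-1],None,fx=4,fy=4,interpolation=2))
E
```

```text
time_s: 7.05
eef_pos: [565.1, 201.0, 200.1]
ee_rot: [0.255, -0.163, 0.952, 0.05]
force: [-8.5, -0.7, 10.4]
grip_width: 0.213
lin [ 0.8  0.1 -7.7] rot [0.002 0.002 0.623]
13.07167462075485 1.9082574131014978 -2.3467037872329963 0.11670329608487051 18.15951523084012
```

View pics/top3.png

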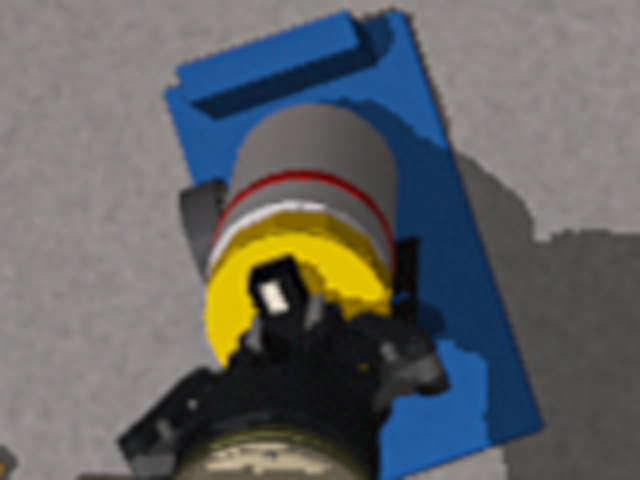

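The bar at (275,290) has turned with the gripper and now lies along the lean. I'll keep turning past 45° and then lift along the axis.

```bash
python3 -m creep '[{"grip":12,"linear":[0,0,0],"rot":[0,0,-0.1]},{"grip":12,"linear":[0,0,0],"rot":[0,0,-0.1]},{"grip":12,"linear":[0,0,0],"rot":[0,0,-0.1]},{"grip":12,"linear":[0,0,0],"rot":[0,0,-0.1]},{"grip":12,"linear":[0,0,0],"rot":[0,0,-0.08]},{"grip":12,"linear":[0,0,0],"rot":[0,0,0]},{"grip":12,"linear":[0,0,-5],"rot":[0,0,0]},{"grip":12,"linear":[0,0,-5],"rot":[0,0,0]},{"grip":12,"linear":[0,0,-5],"rot":[0,0,0]},{"grip":12,"linear":[0,0,0],"rot":[0,0,0]}]'
python3 - <<'E'
from h import *
to(CAP-9*N,R37);s=tcp()[2];print(s['force']@N,s['force']@MX,s['force']@MY,s['wrist_torque']@N,s['grip_width']*85.4)
E
```

```text
time_s: 7.93
eef_pos: [557.6, 198.7, 212.5]
ee_rot: [0.259, -0.384, 0.886, -0.011]
force: [-0.8, 5.2, 1.0]
grip_width: 0.208
lin [ 0.3 -0.2  6.9] rot [0.002 0.002 1.101]
0.36768017088934535 -1.4237760379662792 -5.122814031154014 0.09047013916756935 17.760564337807118
```

```bash
python3 -m creep '[{"grip":12,"linear":[0,0,-8],"rot":[0,0,0]},{"grip":12,"linear":[0,0,-10],"rot":[0,0,0]},{"grip":12,"linear":[0,0,-12],"rot":[0,0,0]},{"grip":12,"linear":[0,0,-15],"rot":[0,0,0]},{"grip":12,"linear":[0,0,-15],"rot":[0,0,0]},{"grip":12,"linear":[0,0,0],"rot":[0,0,0]},{"grip":12,"linear":[0,0,0],"rot":[0,0,0]}]'
python3 - <<'E'
from h import *
s=tcp()[2];print(s['force'],s['joints'])
to(MAT+np.array([0,0,80]),down(120))
for n,b in(("side",(250,60,200,150)),("top",(90,150,160,120))):
    p,d=imaging.capture(n);x,y,w,h=b
    cv2.imwrite(f"pics/{n}4.png",cv2.resize(p[y:y+h,x:x+w,::-1],None,fx=4,fy=4,interpolation=2))
E
```

```text
time_s: 8.52
eef_pos: [529.8, 187.3, 263.9]
ee_rot: [0.259, -0.384, 0.886, -0.012]
force: [0.1, -0.5, -1.8]
grip_width: 0.209
[ 0.05677248 -0.46387053 -1.80166939] [ 0.06167978  0.11194857  1.75311075  0.21238323  0.78243069 -2.43917938]
lin [243.9 -21.3  86.4] rot [0.279 0.54  1.815]
```

View pics/side4.png

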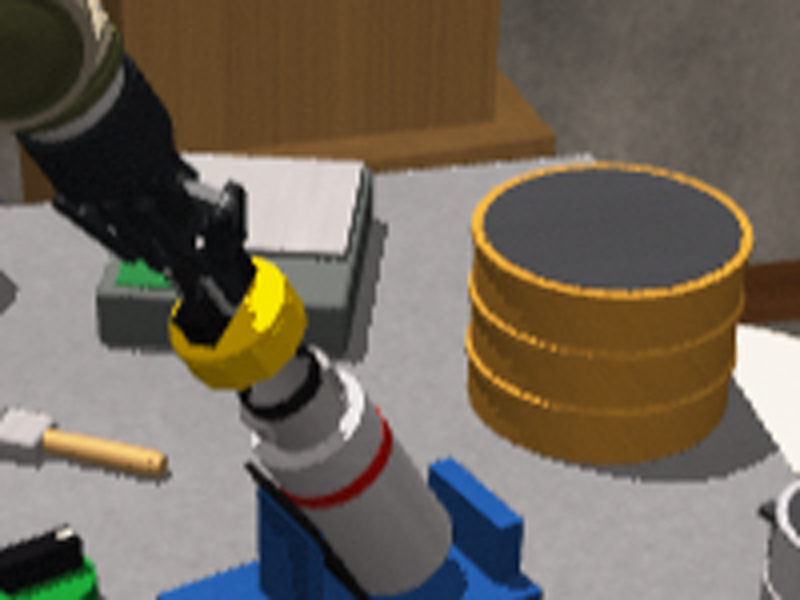

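Side crop: the cap is fully off at (240,320), clear of the neck at (310,390). I'll carry it to the mat.

```bash
python3 -m creep '[{"grip":12,"linear":[0,0,-20],"rot":[0,0,0]},{"grip":12,"linear":[0,0,-20],"rot":[0,0,0]},{"grip":12,"linear":[0,0,0],"rot":[0,0,0]}]'
python3 - <<'E'
from h import *
p,r,s=tcp();m=r.as_matrix();a=np.degrees(np.arctan2(m[1,0],m[0,0]));print(a)
for z in (a,a-40,200):
  print(z);to(MAT+np.array([0,0,120]),down(z))
E
```

```text
time_s: 8.87
eef_pos: [511.2, 180.3, 301.0]
ee_rot: [0.261, -0.384, 0.886, -0.012]
force: [-0.1, -0.6, -0.3]
grip_width: 0.212
-129.69739336721923
-129.69739336721923
lin [227.4 -29.3  93.3] rot [-0.247  0.467 -0.059]
-169.69739336721923
lin [227.4 -29.3  93.3] rot [-0.073  0.532  0.623]
200
lin [227.4 -29.3  93.3] rot [-0.117  0.52   0.457]
```

```bash
python3 -m creep '[{"grip":12,"linear":[12,-2,0],"rot":[0,0,0]},{"grip":12,"linear":[21,-3,6],"rot":[0,0,0]},{"grip":12,"linear":[24,-3,9],"rot":[0,0,0]},{"grip":12,"linear":[25,-3,11],"rot":[0,0,0]},{"grip":12,"linear":[25,-3,11],"rot":[0,0,0]},{"grip":12,"linear":[25,-3,11],"rot":[0,0,0]},{"grip":12,"linear":[25,-3,11],"rot":[0,0,0]},{"grip":12,"linear":[25,-3,11],"rot":[0,0,0]},{"grip":12,"linear":[20,-3,11],"rot":[0,0,0]},{"grip":12,"linear":[15,-2,8],"rot":[0,0,0]},{"grip":12,"linear":[10,-1,4],"rot":[0,0,0]},{"grip":12,"linear":[0,0,0],"rot":[0,0,0]}]'
python3 -m creep '[{"grip":12,"linear":[0,0,0],"rot":[-0.017,0.074,0.065]},{"grip":12,"linear":[0,0,0],"rot":[-0.017,0.074,0.065]},{"grip":12,"linear":[0,0,0],"rot":[-0.017,0.074,0.065]},{"grip":12,"linear":[0,0,0],"rot":[-0.017,0.074,0.065]},{"grip":12,"linear":[0,0,0],"rot":[-0.017,0.074,0.065]},{"grip":12,"linear":[0,0,0],"rot":[-0.017,0.074,0.065]},{"grip":12,"linear":[0,0,0],"rot":[-0.017,0.074,0.065]},{"grip":12,"linear":[0,0,0],"rot":[0,0,0]},{"grip":12,"linear":[0,0,0],"rot":[0,0,0]}]'
python3 - <<'E'
from h import *
to(MAT+np.array([0,0,60]),down(200));s=tcp()[2];print(s["force"],s["joints"])
for n,b in(("side",(200,160,200,150)),("top",(200,230,160,120))):
    p,d=imaging.capture(n);x,y,w,h=b
    cv2.imwrite(f"pics/{n}5.png",cv2.resize(p[y:y+h,x:x+w,::-1],None,fx=4,fy=4,interpolation=2))
E
```

```text
time_s: 9.87
eef_pos: [451.6, 64.8, 147.5]
ee_rot: [0.229, -0.365, 0.902, -0.032]
force: [0.2, -0.1, -1.3]
grip_width: 0.207
time_s: 10.62
eef_pos: [452.8, 65.5, 148.6]
ee_rot: [-0.017, -0.157, 0.987, -0.019]
force: [0.5, -0.0, -1.8]
grip_width: 0.212
lin [ 17.7 -37.9  86.6] rot [-0.032 -0.04  -0.034]
[ 0.52661773 -0.01936115 -1.76586759] [-0.08712778  0.27300996  1.78460618 -0.05079516  1.10817822 -1.94996867]
```

View pics/side5.png

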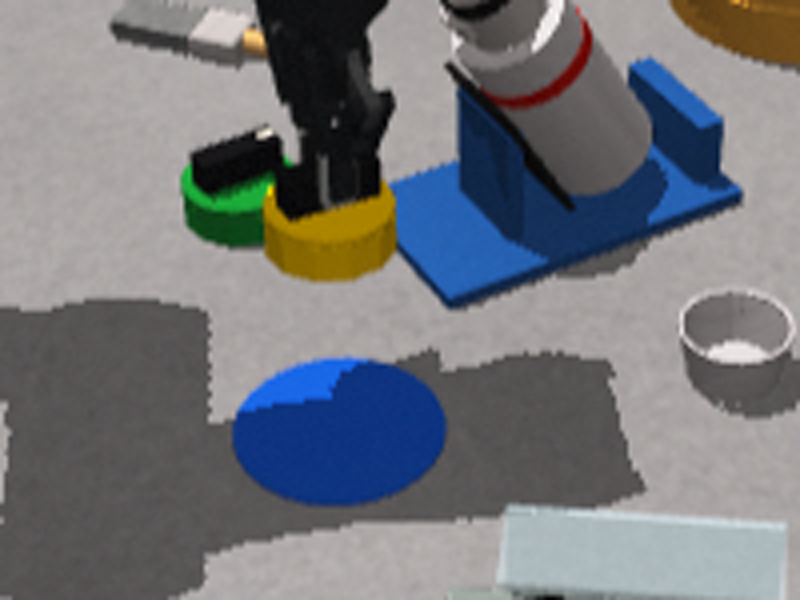

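The cap is held level above the mat, with the mat's centre at (340,430) in the crop. I'll move over it and come down.

```bash
python3 -m creep '[{"grip":12,"linear":[4,-9,12],"rot":[0,0,0]},{"grip":12,"linear":[5,-11,20],"rot":[0,0,0]},{"grip":12,"linear":[5,-11,22],"rot":[0,0,0]},{"grip":12,"linear":[4,-7,18],"rot":[0,0,0]},{"grip":12,"linear":[0,0,14],"rot":[-0.032,-0.04,-0.034]},{"grip":12,"linear":[0,0,0],"rot":[0,0,0]},{"grip":12,"linear":[0,0,0],"rot":[0,0,0]}]'
python3 - <<'E'
from h import *
to(MAT+np.array([0,0,36]),down(200));s=tcp()[2];print(s["force"],s["joints"])
E
```

```text
time_s: 11.3
eef_pos: [443.8, 19.6, 65.2]
ee_rot: [-0.001, -0.172, 0.985, -0.0]
force: [0.0, -0.0, -0.7]
grip_width: 0.205
lin [-1.8  0.2 25.2] rot [-0.    -0.003 -0.004]
[ 0.04465918 -0.02344022 -0.72607049] [-0.21979758  0.36327627  1.92633168 -0.00224051  0.85418438 -2.13454979]
```

```bash
python3 -m creep '[{"grip":12,"linear":[-2,0,8],"rot":[0,0,0]},{"grip":12,"linear":[0,0,8],"rot":[0,0,0]},{"grip":12,"linear":[0,0,4],"rot":[0,0,0]},{"grip":12,"linear":[0,0,2],"rot":[0,0,0]},{"grip":12,"linear":[0,0,0],"rot":[0,0,0]}]'
python3 -m creep '[{"grip":12,"linear":[0,0,1],"rot":[0,0,0]},{"grip":12,"linear":[0,0,1],"rot":[0,0,0]},{"grip":12,"linear":[0,0,0],"rot":[0,0,0]}]'
python3 - <<'E'
from h import *
for n,b in(("side",(200,160,200,150)),("top",(200,230,160,120))):
    p,d=imaging.capture(n);x,y,w,h=b
    cv2.imwrite(f"pics/{n}6.png",cv2.resize(p[y:y+h,x:x+w,::-1],None,fx=4,fy=4,interpolation=2))
E
```

```text
time_s: 11.72
eef_pos: [445.9, 20.8, 42.4]
ee_rot: [-0.002, -0.173, 0.985, 0.0]
force: [0.3, -0.2, -0.5]
grip_width: 0.209
time_s: 11.97
eef_pos: [446.1, 20.5, 40.8]
ee_rot: [-0.001, -0.173, 0.985, -0.0]
force: [0.1, -0.8, -1.0]
grip_width: 0.212
```

View pics/side6.png

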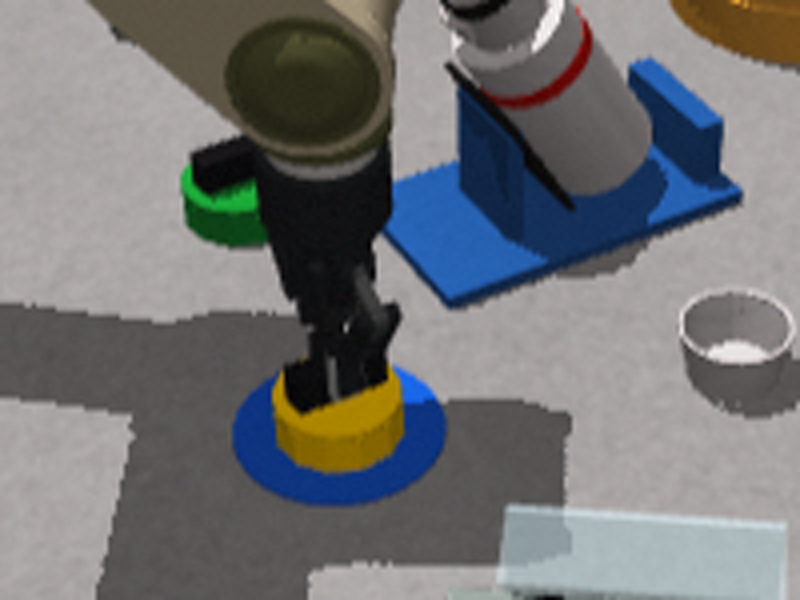

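The cap is centred on the mat, at about (340,415) in the crop, and just above it. I'll lower it 1 mm at a time until it touches.

```bash
for i in 1 2; do python3 -m creep '[{"grip":12,"linear":[0,0,1],"rot":[0,0,0]},{"grip":12,"linear":[0,0,1],"rot":[0,0,0]},{"grip":12,"linear":[0,0,0],"rot":[0,0,0]}]' | grep -E 'eef|force'; done
```

```text
eef_pos: [446.5, 20.4, 39.7]
force: [-3.7, -0.5, 12.6]
eef_pos: [446.5, 20.4, 39.6]
force: [-14.6, -0.9, 42.0]
```

```bash
python3 -m creep '[{"grip":12,"linear":[0,0,-2],"rot":[0,0,0]},{"grip":12,"linear":[0,0,0],"rot":[0,0,0]},{"grip":35,"linear":[0,0,0],"rot":[0,0,0]},{"grip":55,"linear":[0,0,0],"rot":[0,0,0]},{"grip":60,"linear":[0,0,0],"rot":[0,0,0]},{"grip":60,"linear":[0,0,0],"rot":[0,0,0]},{"grip":60,"linear":[0,0,-8],"rot":[0,0,0]},{"grip":60,"linear":[0,0,-20],"rot":[0,0,0]},{"grip":60,"linear":[0,0,-30],"rot":[0,0,0]},{"grip":60,"linear":[0,0,-40],"rot":[0,0,0]},{"grip":60,"linear":[0,0,-40],"rot":[0,0,0]},{"grip":60,"linear":[0,0,0],"rot":[0,0,0]}]'
python3 - <<'E'
from h import *
to(AX+[0,0,60],down(173.6))
for n,b in(("side",(200,160,200,150)),("top",(200,230,160,120))):
    p,d=imaging.capture(n);x,y,w,h=b
    cv2.imwrite(f"pics/{n}7.png",cv2.resize(p[y:y+h,x:x+w,::-1],None,fx=4,fy=4,interpolation=2))
    hsv=cv2.cvtColor(p,cv2.COLOR_RGB2HSV);H,S,V=[hsv[:,:,i].astype(int) for i in range(3)]
    bx=np.zeros(d.shape,bool);bx[y:y+h,x:x+w]=1
    X,u,v=cloud(n,d,bx&(H>22)&(H<34)&(S>180))
    X=X[X[:,2]>30]; print(n,len(X),X.mean(0),np.percentile(X,[2,98],axis=0).round(1)); q=np.polyfit  
    A=np.c_[X[:,:2],np.ones(len(X))];print(np.linalg.lstsq(A,X[:,2],rcond=None)[0])
E
```

```text
time_s: 13.57
eef_pos: [449.2, 20.1, 184.1]
ee_rot: [0.005, -0.173, 0.985, -0.002]
force: [1.0, 0.6, 0.9]
grip_width: 0.704
lin [ -10.2 -308.2   22.1] rot [-0.004  0.01   0.459]
side 296 [447.13265343   3.06853698  34.33613303] [[411.  -18.3  30.4]
 [481.1  31.3  40.2]]
[-1.91049347e-02  5.59314051e-02  4.27069456e+01]<stdin>:9: RuntimeWarning: Mean of empty slice.
  ret = um.true_divide(
Traceback (most recent call last):
IndexError: index -1 is out of bounds for axis 0 with size 0
```

View pics/side7.png

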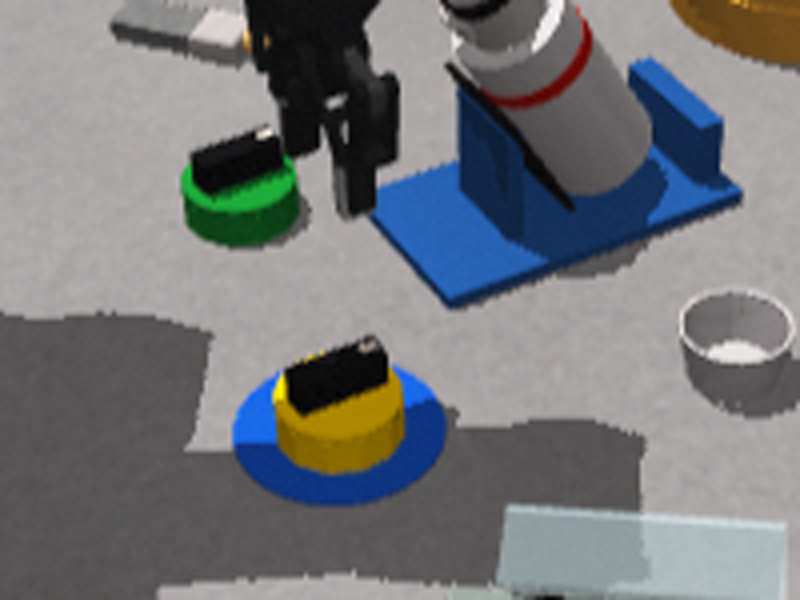

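View pics/top7.png

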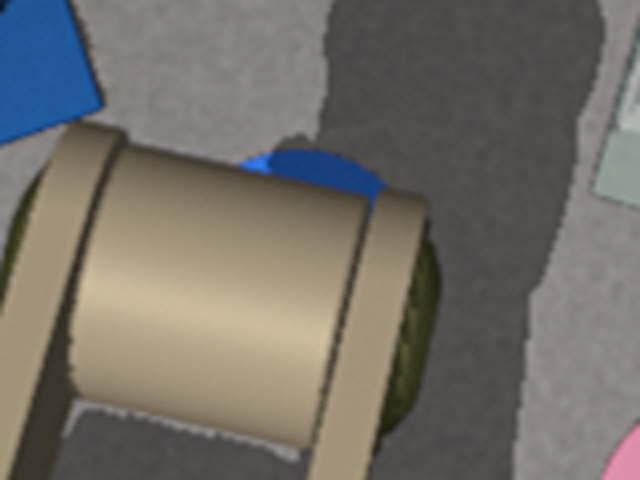

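The cap is standing level on the mat at (340,410) in the side crop and is released. The arm hides it in the top view. Next is the knob.

```bash
python3 -m creep '[{"grip":60,"linear":[0,-20,0],"rot":[0,0,0]},{"grip":60,"linear":[-1,-30,0],"rot":[0,0,0]},{"grip":60,"linear":[-1,-32,0],"rot":[0,0,0]},{"grip":60,"linear":[-1,-32,0],"rot":[0,0,0]},{"grip":60,"linear":[-1,-32,0],"rot":[0,0,0]},{"grip":60,"linear":[-1,-32,0],"rot":[0,0,0]},{"grip":60,"linear":[-1,-32,0],"rot":[0,0,0]},{"grip":60,"linear":[-1,-32,0],"rot":[0,0,0]},{"grip":60,"linear":[-1,-32,0],"rot":[0,0,0]},{"grip":60,"linear":[-1,-20,0],"rot":[0,0,0]},{"grip":60,"linear":[-1,-14,0],"rot":[0,0,0]},{"grip":60,"linear":[0,0,0],"rot":[0,0,0]}]'
python3 -m creep '[{"grip":60,"linear":[0,0,0],"rot":[0,0,0.09]},{"grip":60,"linear":[0,0,0],"rot":[0,0,0.09]},{"grip":60,"linear":[0,0,0],"rot":[0,0,0.09]},{"grip":60,"linear":[0,0,0],"rot":[0,0,0.09]},{"grip":60,"linear":[0,0,0],"rot":[0,0.01,0.1]},{"grip":60,"linear":[0,0,0],"rot":[0,0,0]},{"grip":60,"linear":[0,0,0],"rot":[0,0,0]}]'
python3 - <<'E'
from h import *
to(AX+[0,0,-8],down(173.6));print(tcp()[2]["joints"])
E
```

```text
time_s: 14.67
eef_pos: [560.2, -267.6, 174.5]
ee_rot: [-0.002, -0.171, 0.985, 0.001]
force: [-1.4, 0.5, -0.2]
grip_width: 0.698
time_s: 15.25
eef_pos: [560.1, -264.8, 176.0]
ee_rot: [-0.007, 0.055, 0.998, 0.0]
force: [-0.6, 0.2, 0.6]
grip_width: 0.7
lin [-4.9 -1.1 79.9] rot [-0.    -0.013  0.002]
[-0.62754893  0.57165892  1.25724481 -0.00710899  1.32417262 -2.08674933]
```

```bash
python3 -m creep '[{"grip":60,"linear":[-2.5,-0.5,15],"rot":[0,-0.013,0]},{"grip":60,"linear":[-2.5,-0.5,25],"rot":[0,0,0]},{"grip":60,"linear":[0,0,20],"rot":[0,0,0]},{"grip":60,"linear":[0,0,15],"rot":[0,0,0]},{"grip":50,"linear":[0,0,5],"rot":[0,0,0]},{"grip":10,"linear":[0,0,0],"rot":[0,0,0]},{"grip":10,"linear":[0,0,0],"rot":[0,0,0]},{"grip":10,"linear":[0,0,0],"rot":[0,0,0]},{"grip":10,"linear":[0,0,0],"rot":[0,0,0]},{"grip":10,"linear":[0,0,0],"rot":[0,0,0]},{"grip":10,"linear":[0,0,0],"rot":[0,0,0]}]' 40
python3 - <<'E'
from h import *
to(AX+[0,0,-8],down(173.6));print(tcp()[2]["joints"])
p,d=imaging.capture("side");cv2.imwrite("pics/side8.png",cv2.resize(p[260:410,270:470,::-1],None,fx=4,fy=4,interpolation=2))
E
```

```text
time_s: 16.17
eef_pos: [565.8, -265.2, 98.1]
ee_rot: [0.001, 0.056, 0.998, 0.001]
force: [0.8, 10.4, 3.1]
grip_width: 0.178
lin [ 1.9 -1.3  2.1] rot [ 0.002  0.002 -0.   ]
[-0.6264705   0.65157569  1.33695094  0.0026442   1.15232741 -2.0864194 ]
```

View pics/side8.png

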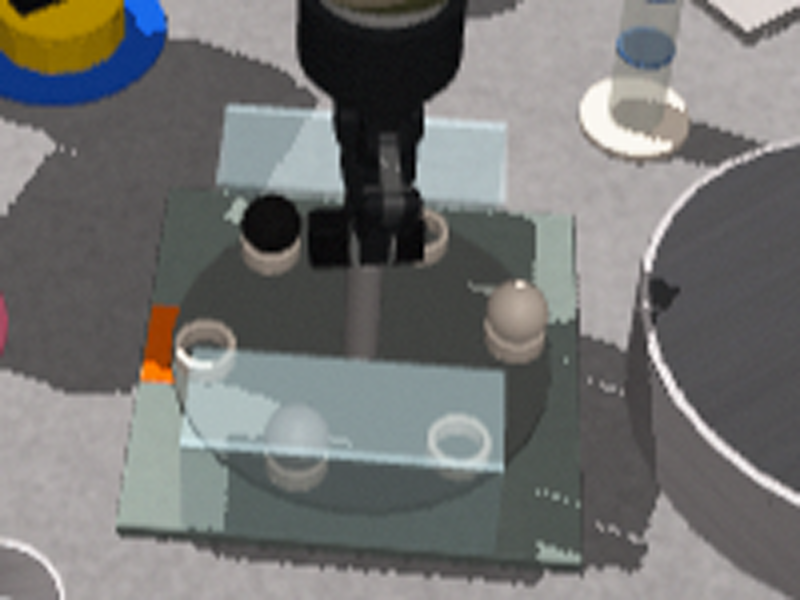

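```bash
python3 -m creep '[{"grip":10,"linear":[0,1,0],"rot":[0,0,0]},{"grip":10,"linear":[0,0,0],"rot":[0,0,0.08]},{"grip":10,"linear":[0,0,0],"rot":[0,0,0.1]},{"grip":10,"linear":[0,0,0],"rot":[0,0,0.1]},{"grip":10,"linear":[0,0,0],"rot":[0,0,0.1]},{"grip":10,"linear":[0,0,0],"rot":[0,0,0.1]},{"grip":10,"linear":[0,0,0],"rot":[0,0,0.1]},{"grip":10,"linear":[0,0,0],"rot":[0,0,0]},{"grip":10,"linear":[0,0,0],"rot":[0,0,0]}]'
```

```text
time_s: 16.97
eef_pos: [565.6, -265.8, 98.0]
ee_rot: [0.001, 0.338, 0.941, -0.0]
force: [-2.4, 5.6, 6.3]
grip_width: 0.178
```

```bash
python3 -m creep '[{"grip":10,"linear":[0,0,0],"rot":[0,0,0.1]},{"grip":10,"linear":[0,0,0],"rot":[0,0,0.1]},{"grip":10,"linear":[0,0,0],"rot":[0,0,0.1]},{"grip":10,"linear":[0,0,0],"rot":[0,0,0.1]},{"grip":10,"linear":[0,0,0],"rot":[0,0,0.1]},{"grip":10,"linear":[0,0,0],"rot":[0,0,0.1]},{"grip":10,"linear":[0,0,0],"rot":[0,0,0.036]},{"grip":10,"linear":[0,0,0],"rot":[0,0,0]},{"grip":10,"linear":[0,0,0],"rot":[0,0,0]}]'
python3 - <<'E'
from h import *
to(AX,down(103.9));print(tcp()[2]["joints"])
p,d=imaging.capture("side");cv2.imwrite("pics/side9.png",cv2.resize(p[260:410,270:470,::-1],None,fx=4,fy=4,interpolation=2))
print("gate px",(proj("side",GATE)-[270,260])*4)
E
```

```text
time_s: 17.72
eef_pos: [564.9, -266.2, 98.1]
ee_rot: [0.0, 0.615, 0.788, -0.001]
force: [-6.0, 3.0, 5.8]
grip_width: 0.182
lin [ 0.2 -1.1 -5.9] rot [-0.     0.001  0.003]
[-6.27267966e-01  6.51034423e-01  1.33796597e+00 -1.32032039e-03
  1.15173045e+00 -8.72312505e-01]
gate px [203.08281989 311.69424255]
```

View pics/side9.png

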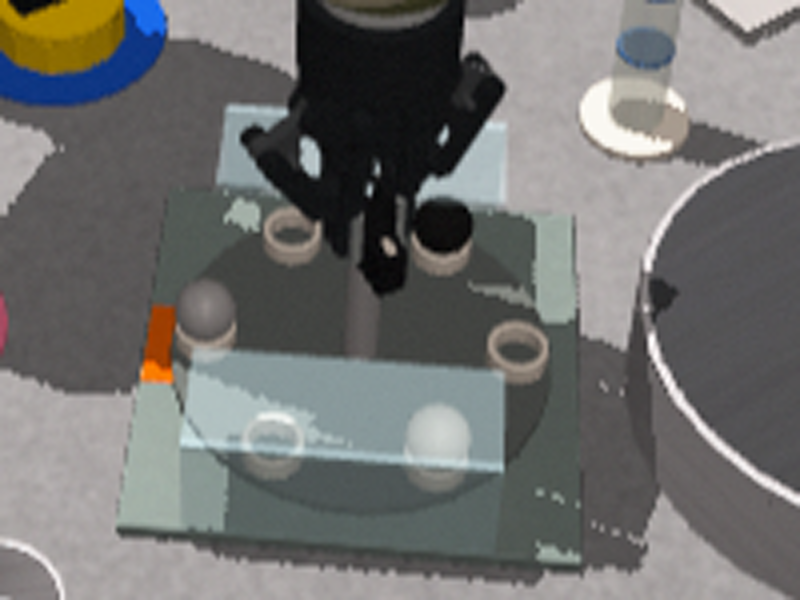

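The steel ball at (206,310) coincides with the projected gate at (203,312). I'll release the knob and rise.

```bash
python3 -m creep '[{"grip":30,"linear":[0,0,0],"rot":[0,0,0]},{"grip":50,"linear":[0,0,0],"rot":[0,0,0]},{"grip":50,"linear":[0,0,0],"rot":[0,0,0]},{"grip":50,"linear":[0,0,0],"rot":[0,0,0]},{"grip":50,"linear":[0,0,-15],"rot":[0,0,0]},{"grip":50,"linear":[0,0,-30],"rot":[0,0,0]},{"grip":50,"linear":[0,0,-30],"rot":[0,0,0]},{"grip":50,"linear":[0,0,-20],"rot":[0,0,0]},{"grip":50,"linear":[0,0,0],"rot":[0,0,0]},{"grip":50,"linear":[0,0,0],"rot":[0,0,0]}]'
python3 - <<'E'
from h import *
p,d=imaging.capture("side");cv2.imwrite("pics/side10.png",cv2.resize(p[260:410,270:470,::-1],None,fx=4,fy=4,interpolation=2))
to(GATE*[1,1,0]+[0,0,150],down(39))
E
```

```text
time_s: 18.6
eef_pos: [565.5, -266.4, 192.5]
ee_rot: [0.002, 0.617, 0.787, -0.0]
force: [-0.5, 0.4, -0.9]
grip_width: 0.589
lin [ 40.2 -70.5  41. ] rot [1.000e-03 1.000e-03 1.132e+00]
```

View pics/side10.png

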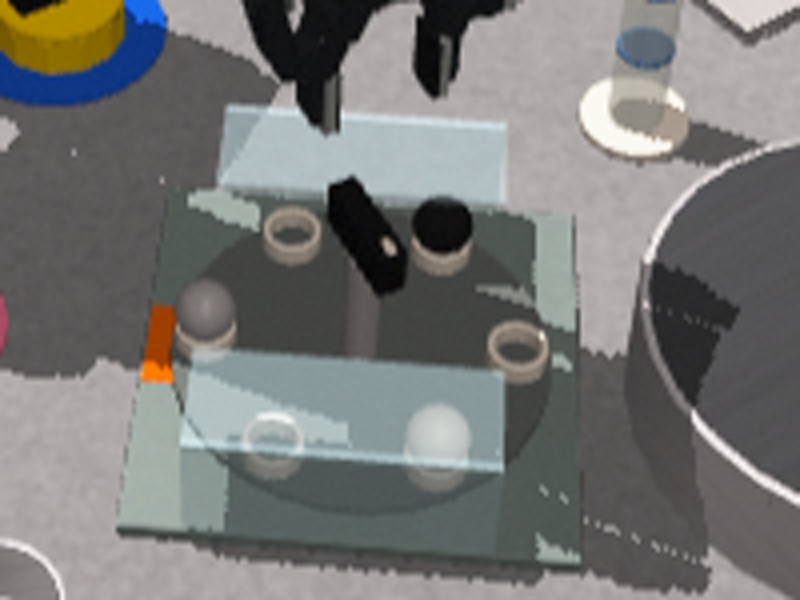

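The ball stayed put at (206,310). I'll move above it and turn the jaws.

```bash
python3 -m creep '[{"grip":50,"linear":[10,-18,0],"rot":[0,0,0]},{"grip":50,"linear":[15,-26,0],"rot":[0,0,0]},{"grip":50,"linear":[15,-26,0],"rot":[0,0,0]},{"grip":50,"linear":[0,0,0],"rot":[0,0,0.1]},{"grip":50,"linear":[0,0,0],"rot":[0,0,0.12]},{"grip":50,"linear":[0,0,0],"rot":[0,0,0.12]},{"grip":50,"linear":[0,0,0],"rot":[0,0,0.12]},{"grip":50,"linear":[0,0,0],"rot":[0,0,0.12]},{"grip":50,"linear":[0,0,0],"rot":[0,0,0.12]},{"grip":50,"linear":[0,0,0],"rot":[0,0,0.12]},{"grip":50,"linear":[0,0,0],"rot":[0,0,0.12]},{"grip":50,"linear":[0,0,0],"rot":[0,0,0.12]}]'
python3 -m creep '[{"grip":50,"linear":[0,0,0],"rot":[0,0,0.07]},{"grip":50,"linear":[0,0,0],"rot":[0,0,0]}]'
python3 - <<'E'
from h import *
B=atz("side",321.1,337.1,41);print(B,np.hypot(*(B-AX)[:2]),tcp()[2]["joints"])
p,d=imaging.capture("side");cv2.imwrite("pics/side11.png",cv2.resize(p[260:410,240:440,::-1],None,fx=4,fy=4,interpolation=2))
p,d=imaging.capture("top");cv2.imwrite("pics/top11.png",cv2.resize(p[165:315,320:520,::-1],None,fx=4,fy=4,interpolation=2))
to(GATE*[1,1,0]+[0,0,29],down(39))
E
```

```text
time_s: 19.65
eef_pos: [487.2, -243.7, 190.0]
ee_rot: [-0.0, 0.931, 0.365, -0.001]
force: [-0.0, 1.4, -0.5]
grip_width: 0.591
time_s: 19.82
eef_pos: [487.3, -243.8, 190.2]
ee_rot: [-0.0, 0.943, 0.334, -0.001]
force: [-0.5, -0.6, -0.4]
grip_width: 0.585
[ 488.03237153 -241.97066756   41.        ] 79.57794883683867 [-6.78705143e-01  3.91127275e-01  1.49834690e+00 -6.03776191e-04
  1.25321597e+00  2.12182104e-01]
lin [-3.000e-01 -1.000e-01  1.616e+02] rot [-0.     0.001  0.004]
```

View pics/side11.png

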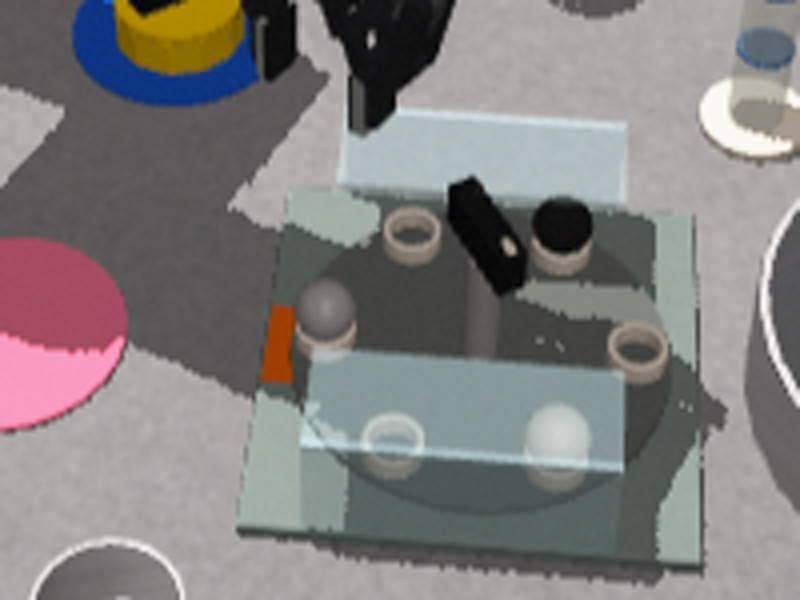

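View pics/top11.png

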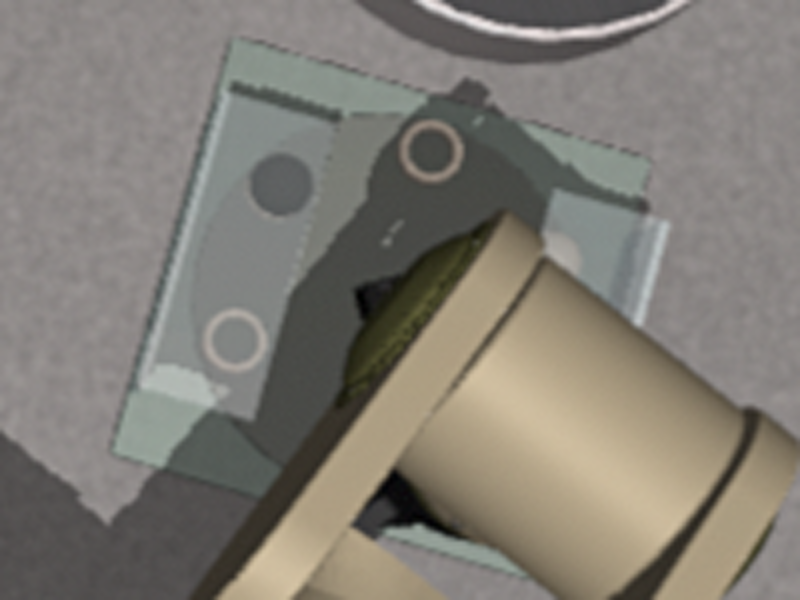

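```bash
python3 -m creep '[{"grip":50,"linear":[0,0,20],"rot":[0,0,0]},{"grip":50,"linear":[0.3,0.3,32],"rot":[0,0,0]},{"grip":50,"linear":[0,0,32],"rot":[0,0,0]},{"grip":50,"linear":[0,0,25],"rot":[0,0,0]},{"grip":50,"linear":[0,0,20],"rot":[0,0,0]},{"grip":50,"linear":[0,0,12],"rot":[0,0,0]},{"grip":50,"linear":[0,0,0],"rot":[0,0,0]}]'
python3 -m creep '[{"grip":50,"linear":[0,0,8],"rot":[0,0,0]},{"grip":50,"linear":[0,0,8],"rot":[0,0,0]},{"grip":50,"linear":[0,0,0],"rot":[0,0,0]}]'
python3 - <<'E'
from h import *
p,d=imaging.capture("side");cv2.imwrite("pics/side12.png",cv2.resize(p[260:410,240:440,::-1],None,fx=4,fy=4,interpolation=2))
to(GATE*[1,1,0]+[0,0,29],down(39))
E
```

```text
time_s: 20.5
eef_pos: [486.8, -243.3, 47.7]
ee_rot: [-0.002, 0.942, 0.336, -0.001]
force: [0.5, 0.9, -0.3]
grip_width: 0.586
time_s: 20.75
eef_pos: [487.9, -244.1, 33.7]
ee_rot: [0.0, 0.942, 0.335, -0.0]
force: [0.0, 0.4, 0.5]
grip_width: 0.586
lin [-0.7 -0.9  5.3] rot [0.001 0.    0.002]
```

View pics/side12.png

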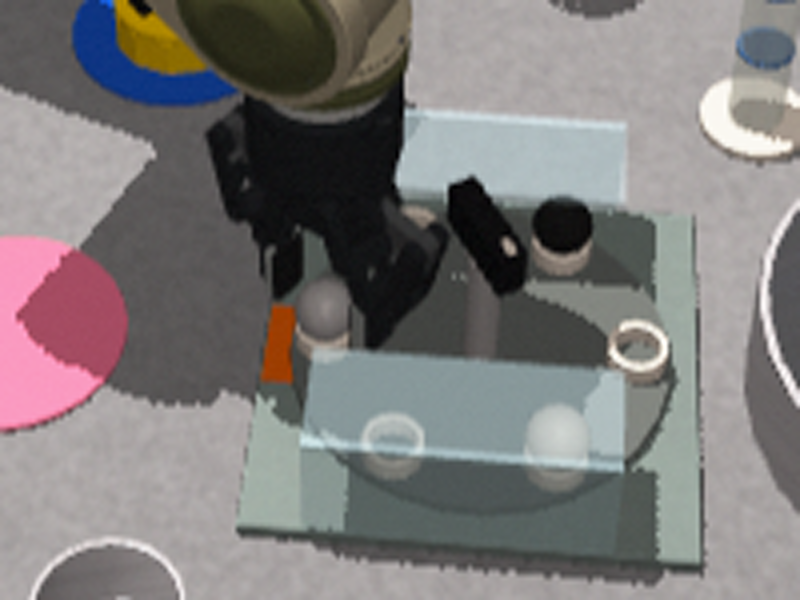

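The ball at (325,308) lies between the finger tips at (285,290) and (378,335). I'll go 4 mm lower and close.

```bash
python3 -m creep '[{"grip":50,"linear":[-0.5,-0.5,4],"rot":[0,0,0]},{"grip":45,"linear":[0,0,0],"rot":[0,0,0]},{"grip":38,"linear":[0,0,0],"rot":[0,0,0]},{"grip":32,"linear":[0,0,0],"rot":[0,0,0]},{"grip":26,"linear":[0,0,0],"rot":[0,0,0]},{"grip":26,"linear":[0,0,0],"rot":[0,0,0]},{"grip":26,"linear":[0,0,0],"rot":[0,0,0]},{"grip":26,"linear":[0,0,0],"rot":[0,0,0]}]' 40
python3 - <<'E'
from h import *
p,d=imaging.capture("side");cv2.imwrite("pics/side13.png",cv2.resize(p[260:410,240:440,::-1],None,fx=4,fy=4,interpolation=2))
E
```

```text
time_s: 21.47
eef_pos: [487.2, -244.1, 30.9]
ee_rot: [0.0, 0.942, 0.335, -0.0]
force: [-4.6, 1.7, 5.8]
grip_width: 0.35
```

View pics/side13.png

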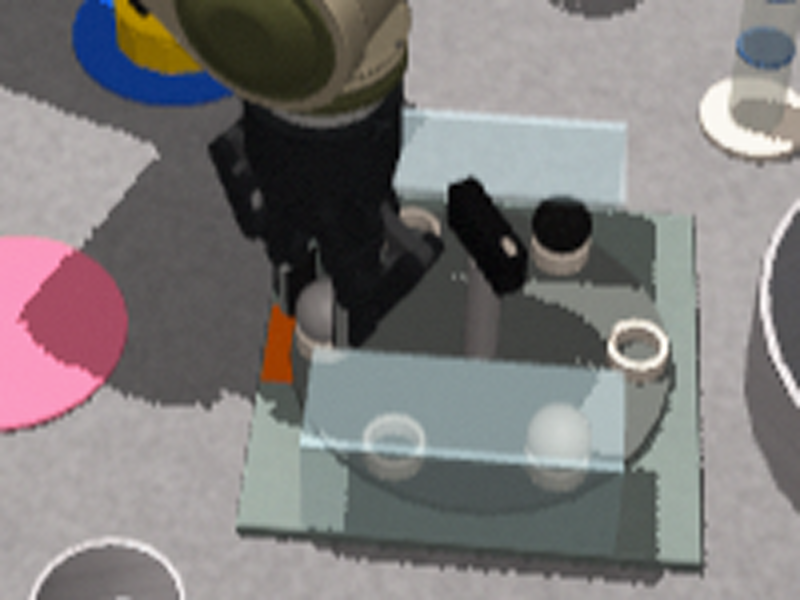

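The opening reads about 30 mm. It also read about 2 mm low on the bar, so this matches a 32 mm ball. I'll lift.

```bash
python3 -m creep '[{"grip":26,"linear":[0,0,0],"rot":[0,0,0]},{"grip":26,"linear":[0,0,-8],"rot":[0,0,0]},{"grip":26,"linear":[0,0,-15],"rot":[0,0,0]},{"grip":26,"linear":[0,0,-25],"rot":[0,0,0]},{"grip":26,"linear":[0,0,-30],"rot":[0,0,0]},{"grip":26,"linear":[0,0,-30],"rot":[0,0,0]},{"grip":26,"linear":[0,0,-35],"rot":[0,0,0]},{"grip":26,"linear":[0,0,-35],"rot":[0,0,0]},{"grip":26,"linear":[0,0,-35],"rot":[0,0,0]},{"grip":26,"linear":[0,0,-35],"rot":[0,0,0]},{"grip":26,"linear":[0,0,-25],"rot":[0,0,0]},{"grip":26,"linear":[0,0,0],"rot":[0,0,0]}]' 60
python3 - <<'E'
from h import *
p,d=imaging.capture("side");cv2.imwrite("pics/side14.png",p[:,:,::-1])
RV=toolR(-MX,-N); to(MOUTH+60*N-6*MX,RV);print(tcp()[2]["joints"])
E
```

```text
time_s: 22.52
eef_pos: [488.5, -244.7, 309.7]
ee_rot: [0.005, 0.942, 0.335, 0.003]
force: [0.6, -0.8, -1.0]
grip_width: 0.335
lin [ 322.3 -303.7   60.4] rot [-0.077  0.517  0.316]
[-6.78689741e-01  3.14987526e-01  1.30112092e+00 -3.97044651e-04
  1.51800317e+00  2.09734492e-01]
```

View pics/side14.png

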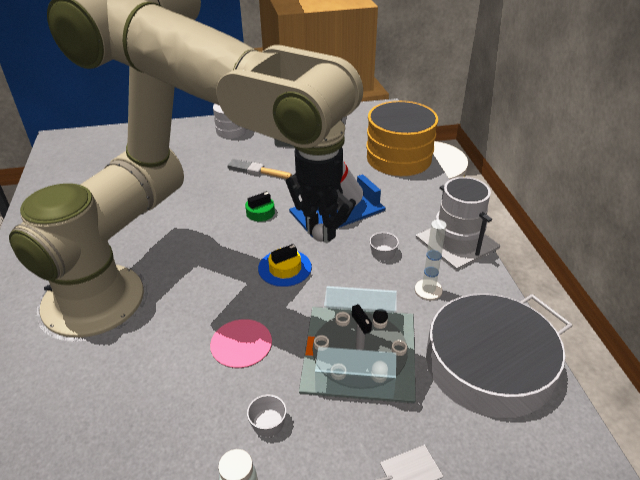

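The ball is held at (322,232), and the black and white balls are still in their seats. I'll go to the vessel.

```bash
python3 -m creep '[{"grip":26,"linear":[15,-14,0],"rot":[0,0,0]},{"grip":26,"linear":[24,-22.6,0],"rot":[0,0,0]},{"grip":26,"linear":[26,-24.5,0],"rot":[0,0,0]},{"grip":26,"linear":[26,-24.5,0],"rot":[0,0,0]},{"grip":26,"linear":[26,-24.5,0],"rot":[0,0,0]},{"grip":26,"linear":[26,-24.5,0],"rot":[0,0,0]},{"grip":26,"linear":[26,-24.5,0],"rot":[0,0,0]},{"grip":26,"linear":[26,-24.5,0],"rot":[0,0,0]},{"grip":26,"linear":[26,-24.5,0],"rot":[0,0,0]},{"grip":26,"linear":[26,-24.5,0],"rot":[0,0,0]},{"grip":26,"linear":[26,-24.5,0],"rot":[0,0,0]},{"grip":26,"linear":[15,-14,0],"rot":[0,0,0]}]'
python3 -m creep '[{"grip":26,"linear":[0,0,0],"rot":[0,0,0]},{"grip":26,"linear":[0,0,0],"rot":[-0.01,0.08,0.05]},{"grip":26,"linear":[0,0,0],"rot":[-0.01,0.08,0.05]},{"grip":26,"linear":[0,0,0],"rot":[-0.01,0.08,0.05]},{"grip":26,"linear":[0,0,0],"rot":[-0.01,0.08,0.05]},{"grip":26,"linear":[0,0,0],"rot":[-0.01,0.08,0.05]},{"grip":26,"linear":[0,0,0],"rot":[-0.01,0.08,0.05]},{"grip":26,"linear":[0,0,0],"rot":[0,0,0]},{"grip":26,"linear":[0,0,0],"rot":[0,0,0]}]'
python3 - <<'E'
from h import *
RV=toolR(-MX,-N); to(MOUTH+60*N-8*MX,RV);print(tcp()[2]["joints"])
E
```

```text
time_s: 23.57
eef_pos: [539.4, 151.4, 301.5]
ee_rot: [0.0, 0.942, 0.336, -0.001]
force: [0.4, 0.5, -1.6]
grip_width: 0.335
time_s: 24.32
eef_pos: [539.2, 147.6, 302.4]
ee_rot: [-0.05, 0.954, 0.182, 0.232]
force: [0.2, 0.6, -2.0]
grip_width: 0.336
lin [ -3.3 -39.9  63.4] rot [-0.019  0.045  0.011]
[-0.03450963  0.09822789  1.65152232  0.23933109  0.96581677  1.06509258]
```

```bash
python3 -m creep '[{"grip":26,"linear":[-1,-10,6],"rot":[0,0,0]},{"grip":26,"linear":[-1,-15,12],"rot":[-0.019,0.045,0.011]},{"grip":26,"linear":[-1,-15,12],"rot":[0,0,0]},{"grip":26,"linear":[0,0,0],"rot":[0,0,0]},{"grip":26,"linear":[0,0,0],"rot":[0,0,0]}]'
python3 - <<'E'
from h import *
RV=toolR(-MX,-N); to(MOUTH+17*N-8*MX,RV)
for n,b in(("side",(270,100,160,120)),("top",(90,140,160,120))):
    p,d=imaging.capture(n);x,y,w,h=b
    im=cv2.resize(p[y:y+h,x:x+w,::-1],None,fx=5,fy=5,interpolation=2)
    for X,c in((MOUTH,(0,0,255)),(MOUTH+12*N,(0,255,0))):
      for t in np.linspace(0,2*np.pi,40):
        q=(proj(n,X+26*(np.cos(t)*MX+np.sin(t)*MY))-[x,y]+.5)*5
        cv2.circle(im,tuple(int(k) for k in q),1,c,-1)
    cv2.imwrite(f"pics/{n}15.png",im)
E
```

```text
time_s: 24.73
eef_pos: [536.1, 190.9, 274.8]
ee_rot: [-0.047, 0.95, 0.175, 0.255]
force: [-0.3, 1.0, -1.0]
grip_width: 0.336
lin [-3.6  0.7 75.4] rot [-0.001 -0.001  0.002]
```

View pics/side15.png

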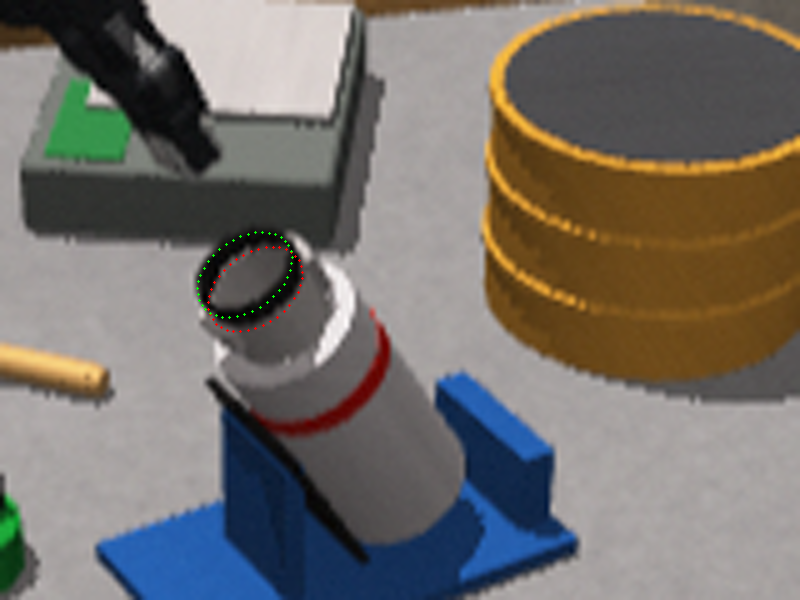

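View pics/top15.png

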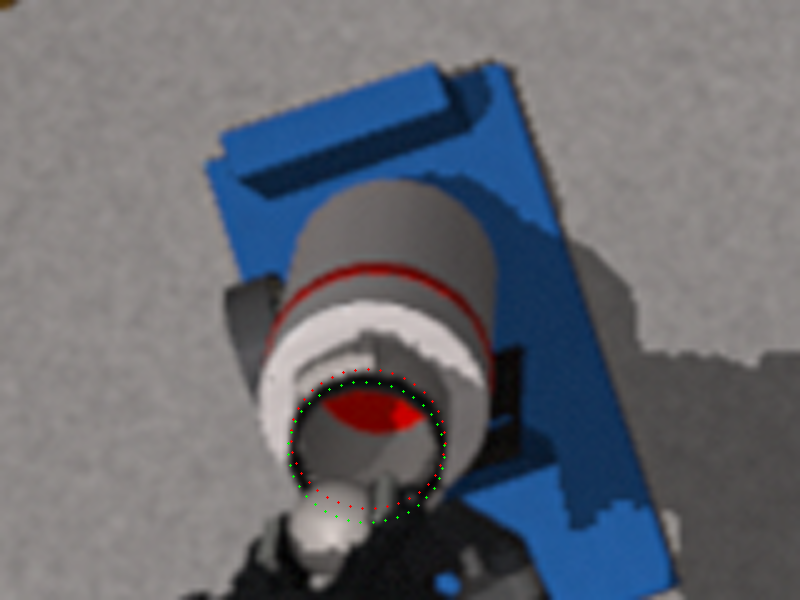

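The predicted rings match the seal edge in both views: green is centred at about (248,275) in the side crop and (368,450) in the top crop. I'll check where the ball sits in the fingers: it shows at (325,520) in the top crop.

Run:
```python
from h import *
p,r,s=tcp()
for k in(0,5,10,15):
  X=p-k*r.apply([0,0,1.]); print(k,(proj("top",X)-[90,140]+.5)*5,(proj("side",X)-[270,100]+.5)*5)
for a in(-20,20):
  X=p+r.apply([0,a,-5.]); print("y",a,(proj("top",X)-[90,140]+.5)*5,(proj("side",X)-[270,100]+.5)*5)
pic,d=imaging.capture("top")
cv2.imwrite("pics/top16.png",cv2.resize(pic[220:270,130:190,::-1],None,fx=12,fy=12,interpolation=2))
m=np.zeros((480,640),bool);m[238:252,148:162]=1
X,u,v=cloud("top",d,m);k=X[:,2]>255;T=r.inv().apply(X[k]-p);print(T.round(0)[::8])
```

```text
0 [340.30645481 516.30308816] [189.30530122 153.54033972]
5 [339.41400879 522.66279769] [184.48373018 146.7970121 ]
10 [338.51289606 529.08426754] [179.63513345 140.01588702]
15 [337.60298976 535.56840175] [174.75928316 133.19664579]
y -20 [279.32100639 544.81584122] [163.46771409 129.213573  ]
y 20 [399.40972317 500.545619  ] [205.91391926 164.72697669]
[[ 14.  -5.  -6.]
 [ 12.   8. -14.]
 [ 13.   3. -16.]
 [ 13.  -4. -13.]
 [ 10.   8. -17.]
 [ 13.   1. -20.]
 [ 10.  -9. -10.]
 [  9.   4. -19.]
 [ 11.  -5. -19.]
 [  7.   7. -21.]
 [  9.  -2. -23.]
 [  5.   9. -23.]
 [  7.   0. -23.]
 [  7. -10. -19.]
 [  4.   2. -24.]
 [  5.  -7. -20.]
 [  2.   5. -24.]
 [  2.  -5. -21.]
 [ 16.  16. -67.]
 [  1.  -2. -24.]
 [ -0. -13. -16.]
 [ -2.  -0. -24.]
 [ -3. -11. -16.]
 [ 15.  13. -72.]]
```

View pics/top16.png

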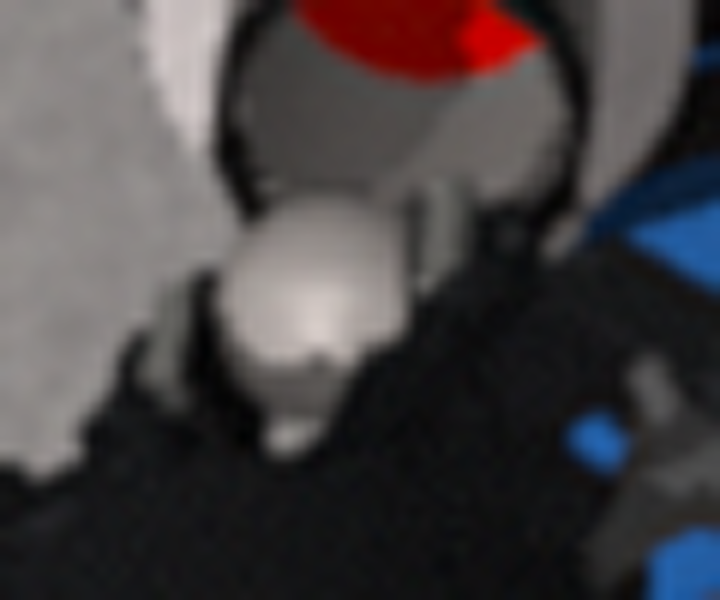

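The depth points put the ball's centre about 9 mm behind the TCP and roughly on the finger centre line, as planned. I'll lower it along the axis.

```bash
python3 -m creep '[{"grip":26,"linear":[-2,1,12],"rot":[0,0,0]},{"grip":26,"linear":[-2,0.5,16],"rot":[0,0,0]},{"grip":26,"linear":[0,0,16],"rot":[0,0,0]},{"grip":26,"linear":[0,0,12],"rot":[0,0,0]},{"grip":26,"linear":[0,0,8],"rot":[0,0,0]},{"grip":26,"linear":[0,0,4],"rot":[0,0,0]},{"grip":26,"linear":[0,0,0],"rot":[0,0,0]}]'
python3 - <<'E'
from h import *
RV=toolR(-MX,-N); to(MOUTH+17*N-8*MX,RV);p,r,s=tcp();print(inmouth(p))
for n,b in(("side",(270,100,160,120)),("top",(90,140,160,120))):
    p,d=imaging.capture(n);x,y,w,h=b
    cv2.imwrite(f"pics/{n}17.png",cv2.resize(p[y:y+h,x:x+w,::-1],None,fx=5,fy=5,interpolation=2))
E
```

```text
time_s: 25.47
eef_pos: [565.7, 199.2, 214.4]
ee_rot: [-0.047, 0.95, 0.173, 0.256]
force: [-0.3, -0.3, -0.5]
grip_width: 0.338
lin [ 0.1 -2.1  7.8] rot [-0.    -0.002 -0.001]
[-7.84470359  2.10701128 24.75630696]
```

View pics/side17.png

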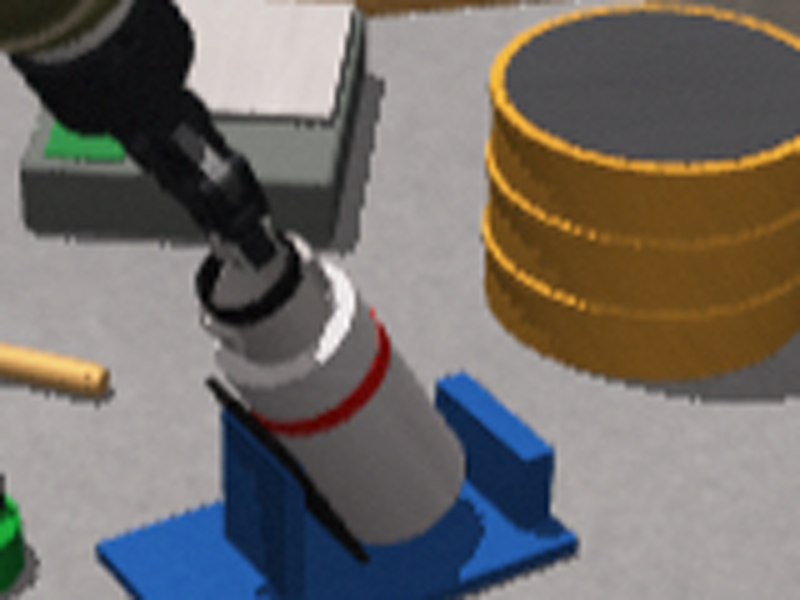

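View pics/top17.png

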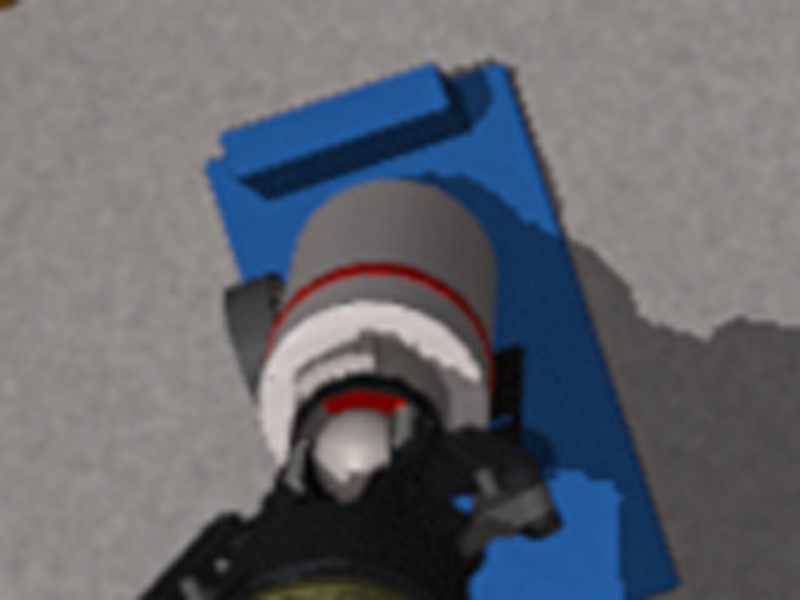

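```bash
python3 - <<'E'
from h import *
for y in(-4,0,4):
  X=MOUTH+34*N-8*MX+y*MY; print(y,(proj("top",X)-[90,140]+.5)*5)
E
python3 -m creep '[{"grip":26,"linear":[0,0,4],"rot":[0,0,0]},{"grip":26,"linear":[0,0,3],"rot":[0,0,0]},{"grip":26,"linear":[0,0,0],"rot":[0,0,0]},{"grip":26,"linear":[0,0,0],"rot":[0,0,0]}]'
python3 - <<'E'
from h import *
p,r,s=tcp();print(inmouth(p))
pic,d=imaging.capture("top");cv2.imwrite("pics/top18.png",cv2.resize(pic[200:260,130:210,::-1],None,fx=10,fy=10,interpolation=2))
for y in(-4,0,4):
  X=MOUTH+(inmouth(p)[2]+9)*N-8*MX+y*MY; print(y,(proj("top",X)-[130,200]+.5)*10)
E
```

```text
-4 [342.6626797  461.59233266]
0 [353.94873134 457.4435844 ]
4 [365.23134076 453.2961015 ]
time_s: 25.9
eef_pos: [568.7, 200.5, 208.8]
ee_rot: [-0.047, 0.95, 0.173, 0.256]
force: [-0.2, 0.4, -1.3]
grip_width: 0.337
[-7.91509714  1.91685172 18.19753131]
-4 [287.61639124 307.79636027]
0 [310.04935387 299.55221677]
4 [332.47551656 291.31057225]
```

View pics/top18.png

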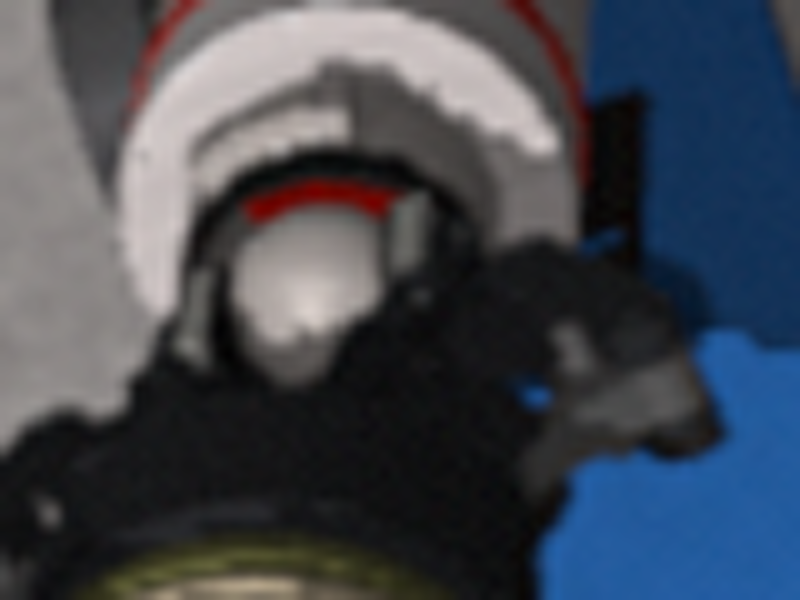

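The ball appears at (308,293) against a predicted (310,299), so it is centred and about 27 mm above the rim. I'll release it.

```bash
python3 -m creep '[{"grip":34,"linear":[0,0,0],"rot":[0,0,0]},{"grip":42,"linear":[0,0,0],"rot":[0,0,0]},{"grip":50,"linear":[0,0,0],"rot":[0,0,0]},{"grip":50,"linear":[0,0,0],"rot":[0,0,0]},{"grip":50,"linear":[0,0,0],"rot":[0,0,0]},{"grip":50,"linear":[0,0,-10],"rot":[0,0,0]},{"grip":50,"linear":[0,0,-25],"rot":[0,0,0]},{"grip":50,"linear":[0,0,-35],"rot":[0,0,0]},{"grip":50,"linear":[0,0,-35],"rot":[0,0,0]},{"grip":50,"linear":[0,0,-30],"rot":[0,0,0]},{"grip":50,"linear":[0,0,0],"rot":[0,0,0]},{"grip":50,"linear":[0,0,0],"rot":[0,0,0]}]'
python3 - <<'E'
from h import *
pic,d=imaging.capture("top");cv2.imwrite("pics/top19.png",cv2.resize(pic[190:270,120:220,::-1],None,fx=7,fy=7,interpolation=2))
pic,d=imaging.capture("side");cv2.imwrite("pics/side19.png",pic[:,:,::-1])
E
```

```text
time_s: 26.95
eef_pos: [505.1, 176.4, 327.5]
ee_rot: [-0.047, 0.949, 0.173, 0.258]
force: [-0.6, -0.0, -1.6]
grip_width: 0.585
```

View pics/top19.png

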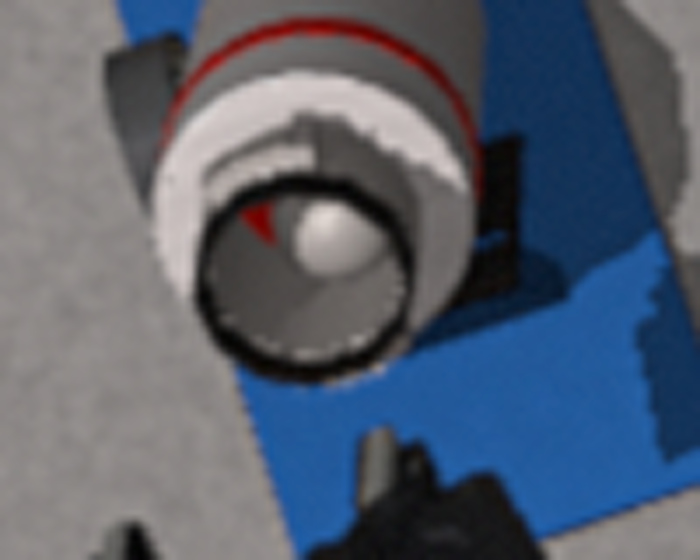

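View pics/side19.png

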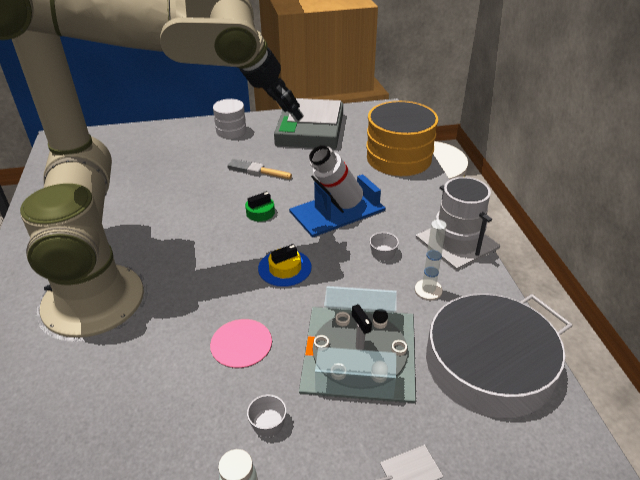

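The ball shows inside the bore at (337,237) in the top crop. The cap is on the mat, the cylinder is upright, and the other balls are seated. I'll let things settle for a moment and run a numeric check.

```bash
python3 -m creep '[{"grip":50,"linear":[0,0,0],"rot":[0,0,0]},{"grip":50,"linear":[0,0,0],"rot":[0,0,0]},{"grip":50,"linear":[0,0,0],"rot":[0,0,0]},{"grip":50,"linear":[0,0,0],"rot":[0,0,0]},{"grip":50,"linear":[0,0,0],"rot":[0,0,0]},{"grip":50,"linear":[0,0,0],"rot":[0,0,0]},{"grip":50,"linear":[0,0,0],"rot":[0,0,0]},{"grip":50,"linear":[0,0,0],"rot":[0,0,0]}]'
python3 - <<'E'
from h import *
p,d=imaging.capture("top");cv2.imwrite("pics/top20.png",cv2.resize(p[190:270,120:220,::-1],None,fx=7,fy=7,interpolation=2))
m=np.zeros(d.shape,bool);m[219:228,163:174]=1
X,u,v=cloud("top",d,m);q=np.array([inmouth(x) for x in X]);print(q[::6].round(0))
hsv=cv2.cvtColor(p,cv2.COLOR_RGB2HSV);H,S,V=[hsv[:,:,i].astype(int) for i in range(3)]
m=np.zeros(d.shape,bool);m[255:345,235:315]=1
X,u,v=cloud("top",d,m&(H>22)&(H<34)&(S>150));X=X[X[:,2]>28];print(len(X))
if len(X)>20:
  print(X.mean(0),cv2.minEnclosingCircle(X[:,:2].astype(np.float32)),np.linalg.lstsq(np.c_[X[:,:2],np.ones(len(X))],X[:,2],rcond=None)[0])
E
```

```text
time_s: 27.72
eef_pos: [505.3, 176.5, 325.5]
ee_rot: [-0.047, 0.95, 0.173, 0.256]
force: [-0.1, 0.4, -0.6]
grip_width: 0.585
[[ -1.  -2. -40.]
 [  0.   9. -33.]
 [ -2.   1. -31.]
 [  3.  10. -34.]
 [  3.   0. -37.]
 [  5.  11. -34.]
 [  4.   2. -33.]
 [  9.  11. -36.]
 [  6.   3. -33.]
 [ 11.  12. -35.]
 [  8.   4. -32.]
 [  7.  -5. -32.]
 [ 12.   4. -35.]
 [ 10.  -5. -34.]
 [ 13.   5. -33.]
 [ 13.  -4. -36.]
 [ 17.   6. -36.]]
849
[445.7088766   18.03808703  34.13980162] ((445.5910949707031, 18.81197166442871), 38.39059066772461) [ 7.87323815e-03 -1.15798548e-02  3.08395079e+01]
```

View pics/top20.png

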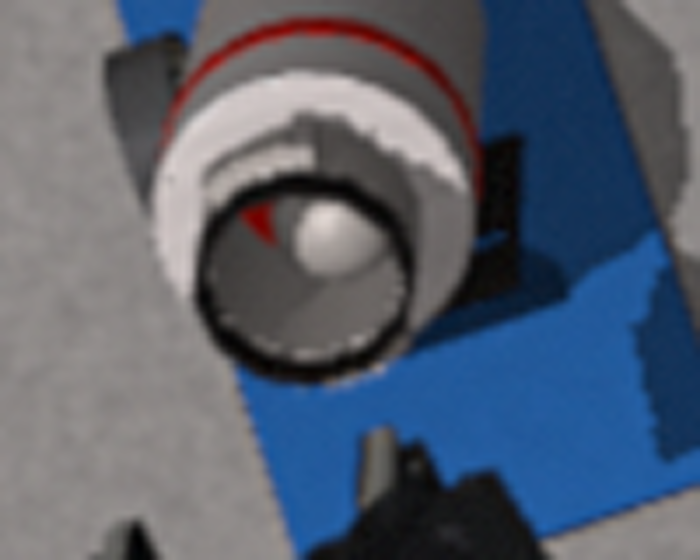

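The ball hasn't moved. Its top is about 32 mm below the rim, which puts its centre at about −48 mm, on the bottom. The cap is level at (446,19) with its top at 34 mm. I'll hand the job in.

```bash
python3 -c "
from rig import ctrl;print(ctrl.finish_job())"
```

```text
the job is handed in; nothing more can be done
None
```

The job is done and handed in at about 28 s of the 72 s allowed; the hand-in reports no verdict. I pressed the yellow cap down, turned it counter-clockwise past its lock and lifted it off along the vessel's axis. I set it on the blue mat, turned the carousel about 70° clockwise to bring the steel ball to the front opening, and picked the ball out there. I released it about 27 mm above the rim.

Last checks before handing in:
- **Steel ball:** it lies at rest inside the vessel, its centre about 48 mm below the rim, and it had not moved between two pictures.
- **Cap:** it stands level on the mat, about 2 mm from the mat's centre.
- **Everything else:** the black and white balls are in their seats, the measuring cylinder is upright and the gripper is clear of everything.

When I set the cap down, the wrist force briefly reached about 44 N, which is below the 120 N limit. One automatic check of the cap failed because the arm hid it from the top camera. The side view, and later the top camera, showed it was placed correctly.

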